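# Load the plant-feeder station and switch it back on

## Robot

A 7-joint arm with a two-finger parallel gripper is mounted at the origin on the work surface. World frame = base frame: x ahead of the robot, y to its left, z up, the work surface at z = 0. Lengths are in m, angles in rad, forces in N, time in s.
With the tool pointing down it reaches from about 0.425 to 0.925 m from the base axis. Payload 6.8 kg.
Tool frame: the origin (TCP) lies between the finger pads; the fingertips stand r.tcp_to_tips ahead of it and the grasp point (between the pads) is the TCP (r.tcp_to_tips is the distance from the TCP to the fingertips, in m); z points along the fingers, y is the line along which they close (so a half turn about z gives the same grasp; the last joint's range is limited). The gripper opens to 85 mm and grips with 20 to 120 N. Pads are 22 mm wide; open, the fingers measure 114 mm over their backs; the gripper's body (76 mm by 85 mm) begins 54 mm behind the grasp point. The pads swing forward as they close: fully open they stand 13 mm farther back than shut.
Start: joints at [-1.352, 0.477, 0.022, 1.555, -0.011, 1.109, -0.083], TCP at [0.217, 0.639, 0.25] pointing down, gripper open.
Joint ranges: [-2.96, 2.96], [-0.34, 2.1], [-1.41, 1.46], [0.24, 2.44], [-1.37, 4.51], [0.17, 1.92], [-2.96, 2.96]. Speed limits (rad/s): [2.39, 2.39, 3.14, 3.14, 3.14, 3.14, 3.14].

## Interface

Orientations are given as a rotation vector (axis times angle).
In Python, from bench import r gives the robot as it stands.
- The arm moves only by the tool servo_tool, never from a script. Its argument "commands" is a list of rows, each a list of 2 entries, a list of its own where there are three numbers: the shift along the tool's x, y, z normalised to -1 to 1, where 1 is 250 mm, then the turn, a rotation vector about the tool's x, y, z normalised to -1 to 1, where 1 is 90 degrees. In form: [[[dx, dy, dz], [ax, ay, az]], ...]. A call has 1 to 20 rows; each row is the pose to reach, as a shift and turn from the pose commanded when the call began, along the tool's axes at that moment; what a row does not reach only later rows make up. A row lasts 1/10 s, in which the tool goes at most 50 mm and 8.59 degrees, less where a joint would pass 70% of its speed; a pose out of reach is approached as far as the arm can. A call with a number of a shift or a turn outside -1 to 1 is refused whole. A call with a gripper value outside its range is refused whole. "claw" is the closure, from 0 (fully open) to 1 (shut), set as the call begins (left out, the last holds). The fingers move at their own pace and stop on an object; "squeeze" is the grip in N (left out, the last holds). Time passes only in rows, so rows that repeat a pose let the fingers close. It gives the time, the measured TCP pose, the force, the opening and the grip force at its end, in the units of the state.
- r.get_obs(): the state, without advancing time (a new reading comes with each control period).
- r.grab_frame(name): name is "scene" or "top" or "wrist"; returns (picture, depth): 400x640x3 uint8, red, green, blue; 400x640 float32, m along the optical axis (not along the pixel's ray), 0 where there is no reading.
- r.camera_model(name): a dict with "fx", "fy", "cx", "cy" (pixels), "extrinsics" (4x4, takes a point from camera to world coordinates); the wrist camera has in their place "hand_eye" (4x4, takes a point from camera to tool coordinates, whose origin is the TCP and whose axes are the flange's). Camera axes: x right, y down, z forward; pixel columns grow to the right and rows downward; lengths in m; the calibration is good to about 2 mm. A picture is of the moment at which its call begins: read the wrist's pose just before it. camera_model takes no time and is no camera call.
- r.hand_in(): hands the job in; it is judged then, once.
Trained networks look in the newest picture that a camera, given by its name, has taken for a name from the list of things; names that differ only in an ending like _2 or _b are one class to them, and where a whole thing is asked for, a point or a joint stands for the part that bears it (a point fixed in the world has none). Each returns a list of dicts, best first, with "confidence" (0 to 1); they miss things now and then, are a little off and sometimes report something else, mostly with a low value. They report only what shows in the picture. A call takes as long as a camera call. They do not tell look-alikes from the thing itself.
- r.boxes_of(camera, target): "uv" ([column, row] in pixels, amid what is visible of it).
- r.mark_of(camera, target): "uv" ([column, row] in pixels: a listed point, or the origin of a listed thing).
The state is a dict: "clock": time; "joints": joint angles; "qvel": joint speeds; "tau": joint torques, N m; "tcp_pos": TCP position; "orientation": TCP orientation; "contact_force": force on the tool from outside, world axes, zero at the start; "moment": the same for the moment, N m; "grip_width": finger opening in m; "gripper_force": force on a finger pad.
Only numpy, scipy, OpenCV 4.12 (cv2) and the standard library are available. Lean on these libraries where they do the work, as an engineer would, in place of code of your own. Each camera call takes 0.05 s, during which the arm holds its last target. There are 200 camera calls.

## Task

First flip the feeder pump's isolator lever off (towards you). Handle the jars only while it is off: push down, turn anticlockwise and lift out every spent jar locked in the feeder station and stand it in the empty narrow tray; and mount every fresh jar from the wide tray in a free port: crossbar in the slot, pushed down against the spring, then turned a quarter turn clockwise so that it stays locked under the deck. Then flip the isolator lever back on (away from you), leaving everything else on the shelf where it is.

Things in the scene. Friction and masses are not known exactly. Their poses are not given: they have to be found in the camera images.
- jar_a: fresh feeder jar (brown stick inside), may be absent: glass, 54 mm wide, 48 mm high, aluminium cap 48 to 58 mm up; on it an upright wing to grip, 44 mm long, 14 thick, 58 to 84 mm up; steel crossbar (lugs) 80 mm long, 12 wide, 10 to 18 mm up, parallel to the wing. 200 g. Origin: centre of underside; x along wing and crossbar, z up; a half turn looks the same. Starts standing in the tray
- jar_b: fresh feeder jar (brown stick inside), may be absent: glass, 54 mm wide, 48 mm high, aluminium cap 48 to 58 mm up; on it an upright wing to grip, 44 mm long, 14 thick, 58 to 84 mm up; steel crossbar (lugs) 80 mm long, 12 wide, 10 to 18 mm up, parallel to the wing. 200 g. Origin: centre of underside; x along wing and crossbar, z up; a half turn looks the same. Starts standing in the tray
- jar_c: fresh feeder jar (brown stick inside), may be absent: glass, 54 mm wide, 48 mm high, aluminium cap 48 to 58 mm up; on it an upright wing to grip, 44 mm long, 14 thick, 58 to 84 mm up; steel crossbar (lugs) 80 mm long, 12 wide, 10 to 18 mm up, parallel to the wing. 200 g. Origin: centre of underside; x along wing and crossbar, z up; a half turn looks the same. Starts standing in the tray
- spent_0: spent (empty) feeder jar, same shape and size and axes as the fresh ones but clear inside, 160 g; may be absent. Starts locked in a port of the station (crossbar along the row); press it down about 4 mm, turn it a quarter turn anticlockwise, then lift it out
- spent_1: spent (empty) feeder jar, same shape and size and axes as the fresh ones but clear inside, 160 g; may be absent. Starts locked in a port of the station (crossbar along the row); press it down about 4 mm, turn it a quarter turn anticlockwise, then lift it out
- spent_2: spent (empty) feeder jar, same shape and size and axes as the fresh ones but clear inside, 160 g; may be absent. Starts locked in a port of the station (crossbar along the row); press it down about 4 mm, turn it a quarter turn anticlockwise, then lift it out
- port_0 (a point): right-hand (smallest y) port of the station: hole centre, level with the deck top (42 mm up); x = direction of the lug slot, y = along the row, z up. Hole 60 mm square, slot 18 mm wide, to 65 mm either side along x. A jar set in stands on a sprung turntable, underside 13 mm below deck top, crossbar in the slot.
- port_1 (a point): middle port of the station: hole centre, level with the deck top (42 mm up); x = direction of the lug slot, y = along the row, z up. Hole 60 mm square, slot 18 mm wide, to 65 mm either side along x. Push down (5 to 11 N) until the underside is 26 to 30 mm (stop) below deck top: the crossbar is then under the 6 mm deck and turns.
- port_2 (a point): left-hand (largest y) port of the station: hole centre, level with the deck top (42 mm up); x = direction of the lug slot, y = along the row, z up. Hole 60 mm square, slot 18 mm wide, to 65 mm either side along x. Clockwise from above: stop at about 100 degrees; the other way it is blocked. Let go after a quarter turn (crossbar along y), the jar rests locked, underside 24 mm below deck top.
- station: feeder station, fixed: white base 130 mm (x) by 320 mm (y), 42 mm high, aluminium deck with three ports in a row along its y, 105 mm apart, the middle one at its centre, all three alike (read the notes of each). Origin: centre of its underside
- isolator (a joint): isolator lever of the feeder pump, a toggle on a grey box, rocking about the box's y axis: +0.7 rad leaning away from the robot (box +x) = on, 0 = upright, -0.7 leaning to the robot (box -x) = off; it falls over to either end from the middle by its own weight
- isolator_tip (a point): centre of the black ball (22 mm) at the end of the isolator lever, 75 mm from the pivot; the rod is 14 mm thick
- isolator_pivot (a point): pivot of the isolator lever, fixed, 50 mm above the table; its x and y axes are those of the box (lever swings in its x-z plane)
- isolator_box: grey isolator box, fixed, 110 mm (x) by 70 mm (y), 44 mm high. Origin: centre of its underside
- tray: clear acrylic tray, fixed, 220 mm (x) by 260 mm (y), walls 4 mm thick and 25 mm high, floor 4 mm thick. Origin: centre of its underside
- empties_tray: narrow clear acrylic tray for the empties, fixed, between robot and station, empty at the start, 110 mm (x) by 300 mm (y), walls 4 mm thick and 25 mm high, floor 4 mm thick. Origin: centre of its underside
- scoop: stainless scoop lying on the shelf, 160 mm long, 30 mm high, to be left alone. Origin about its middle
- vial: empty glass test vial with white twist cap, lying, 92 mm long, 23 mm thick, to be left alone. Origin under its middle
- clip: aluminium lid clip, 70 mm long, 24 mm high, to be left alone. Origin under its middle
- anchor: green plastic plant anchor lying flat, 110 mm long, to be left alone. Origin under its middle
- pot: small terracotta pot, 90 mm wide, 80 mm high, to be left alone. Origin under its centre
- storage_jar: glass storage jar with a lid, 70 mm wide, 110 mm high, to be left alone. Origin under its centre
Mind the look-alikes: they are no part of the job. Leave any yellow look-alike of the jar_b alone.

How it is judged:
On the way, in this order (a step that is already met when the one before it is completed fails the run):
1. the isolator lever is off (value of joint isolator below -0.5 rad), for 0.2 s.
2. every fresh jar is locked in a port and every spent jar stands in the empties tray, while the isolator is off (((horizontal distance between jar_a and port_0 below 0.007 m and z of jar_a in the frame of port_0 below -0.02 m and angle between the x axis of jar_a and the y axis of port_0, either way round below 0.5 rad) or (horizontal distance between jar_a and port_1 below 0.007 m and z of jar_a in the frame of port_1 below -0.02 m and angle between the x axis of jar_a and the y axis of port_1, either way round below 0.5 rad) or (horizontal distance between jar_a and port_2 below 0.007 m and z of jar_a in the frame of port_2 below -0.02 m and angle between the x axis of jar_a and the y axis of port_2, either way round below 0.5 rad)) and ((horizontal distance between jar_b and port_0 below 0.007 m and z of jar_b in the frame of port_0 below -0.02 m and angle between the x axis of jar_b and the y axis of port_0, either way round below 0.5 rad) or (horizontal distance between jar_b and port_1 below 0.007 m and z of jar_b in the frame of port_1 below -0.02 m and angle between the x axis of jar_b and the y axis of port_1, either way round below 0.5 rad) or (horizontal distance between jar_b and port_2 below 0.007 m and z of jar_b in the frame of port_2 below -0.02 m and angle between the x axis of jar_b and the y axis of port_2, either way round below 0.5 rad)) and ((horizontal distance between jar_c and port_0 below 0.007 m and z of jar_c in the frame of port_0 below -0.02 m and angle between the x axis of jar_c and the y axis of port_0, either way round below 0.5 rad) or (horizontal distance between jar_c and port_1 below 0.007 m and z of jar_c in the frame of port_1 below -0.02 m and angle between the x axis of jar_c and the y axis of port_1, either way round below 0.5 rad) or (horizontal distance between jar_c and port_2 below 0.007 m and z of jar_c in the frame of port_2 below -0.02 m and angle between the x axis of jar_c and the y axis of port_2, either way round below 0.5 rad)) and x of spent_0 in the frame of empties_tray between -0.055 and 0.055 m and y of spent_0 in the frame of empties_tray between -0.15 and 0.15 m and z of each of spent_0, spent_1, spent_2 in the frame of empties_tray below 0.012 m and angle between each of spent_0, spent_1, spent_2's own z axis and vertical below 0.15 rad and x of spent_1 in the frame of empties_tray between -0.055 and 0.055 m and y of spent_1 in the frame of empties_tray between -0.15 and 0.15 m and x of spent_2 in the frame of empties_tray between -0.055 and 0.055 m and y of spent_2 in the frame of empties_tray between -0.15 and 0.15 m and value of joint isolator below -0.5 rad), for 0.2 s.
3. the isolator lever is on again (value of joint isolator above 0.5 rad), for 0.2 s.
At the end, for the whole second after the job is handed in: Fresh jars locked in ports (within 7 mm of the centre, underside over 20 mm below deck top, crossbar within 0.5 rad of the row); spent jars upright (0.15 rad) on the floor of the empties tray; all at rest; isolator lever beyond 0.5 rad on the on side (((horizontal distance between jar_a and port_0 below 0.007 m and z of jar_a in the frame of port_0 below -0.02 m and angle between the x axis of jar_a and the y axis of port_0, either way round below 0.5 rad) or (horizontal distance between jar_a and port_1 below 0.007 m and z of jar_a in the frame of port_1 below -0.02 m and angle between the x axis of jar_a and the y axis of port_1, either way round below 0.5 rad) or (horizontal distance between jar_a and port_2 below 0.007 m and z of jar_a in the frame of port_2 below -0.02 m and angle between the x axis of jar_a and the y axis of port_2, either way round below 0.5 rad)) and ((horizontal distance between jar_b and port_0 below 0.007 m and z of jar_b in the frame of port_0 below -0.02 m and angle between the x axis of jar_b and the y axis of port_0, either way round below 0.5 rad) or (horizontal distance between jar_b and port_1 below 0.007 m and z of jar_b in the frame of port_1 below -0.02 m and angle between the x axis of jar_b and the y axis of port_1, either way round below 0.5 rad) or (horizontal distance between jar_b and port_2 below 0.007 m and z of jar_b in the frame of port_2 below -0.02 m and angle between the x axis of jar_b and the y axis of port_2, either way round below 0.5 rad)) and ((horizontal distance between jar_c and port_0 below 0.007 m and z of jar_c in the frame of port_0 below -0.02 m and angle between the x axis of jar_c and the y axis of port_0, either way round below 0.5 rad) or (horizontal distance between jar_c and port_1 below 0.007 m and z of jar_c in the frame of port_1 below -0.02 m and angle between the x axis of jar_c and the y axis of port_1, either way round below 0.5 rad) or (horizontal distance between jar_c and port_2 below 0.007 m and z of jar_c in the frame of port_2 below -0.02 m and angle between the x axis of jar_c and the y axis of port_2, either way round below 0.5 rad)) and x of spent_0 in the frame of empties_tray between -0.055 and 0.055 m and y of spent_0 in the frame of empties_tray between -0.15 and 0.15 m and z of each of spent_0, spent_1, spent_2 in the frame of empties_tray below 0.012 m and angle between each of spent_0, spent_1, spent_2's own z axis and vertical below 0.15 rad and x of spent_1 in the frame of empties_tray between -0.055 and 0.055 m and y of spent_1 in the frame of empties_tray between -0.15 and 0.15 m and x of spent_2 in the frame of empties_tray between -0.055 and 0.055 m and y of spent_2 in the frame of empties_tray between -0.15 and 0.15 m and value of joint isolator above 0.5 rad and linear speed of each of jar_a, jar_b, jar_c, spent_0, spent_1, spent_2 below 0.03 m/s); the robot touches nothing.
It fails at once if a bystander (scoop, vial, clip, anchor, pot or storage jar) is moved more than 30 mm (distance of any of scoop, vial, clip, anchor, pot, storage_jar from where it was at the start of the episode above 0.03 m).
It fails at once if a jar is handled while the isolator lever is on (value of joint isolator above 0.3 rad and (contact force between the fingers and jar_a above 1 N or contact force between the fingers and jar_b above 1 N or contact force between the fingers and jar_c above 1 N or contact force between the fingers and spent_0 above 1 N or contact force between the fingers and spent_1 above 1 N or contact force between the fingers and spent_2 above 1 N)).
Of spent_0, spent_1, spent_2 only 2 to 3 are there at a start; the rules pass over those that are not, and their reading is None.
Of jar_a, jar_b, jar_c only 2 to 3 are there at a start; the rules pass over those that are not, and their reading is None.
At some moment in a run one of jar_a, jar_b, jar_c may be knocked a few centimetres aside while the robot is not near it.
Once in a run the grip may slacken for a moment while it holds something.
It also fails if it takes over 210 s, if anything falls off the work surface, if the arm or the gripper's body presses on something with over 40 N, if the wrist force passes 120 N, or if a joint passes its speed limit or range.

## Working session

There is one attempt and no reset: what is moved stays moved. The work goes in short steps, Python scripts to look and compute and a tool call to move; the robot and the scene stay as the last step left them, time stands still between calls to the robot, and variables do not carry over. Pictures are saved under pics/ and viewed, at most 14 in all, crops included, and the job is handed in when it is done.

Besides the shell and the picture viewer there is one more tool, called after "Call:" as name(argument=value, ...) on one line, values as JSON. servo_tool: Moves the arm, as the interface text tells. Scaled input: -1 to 1 covers 250 mm each way for a shift and 90 degrees each way for a turn. Its arguments: {"type":"object","properties":{"commands":{"type":"array"},"claw":{"type":"number"},"squeeze":{"type":"number"}},"required":["commands"]}

```bash
ls; mkdir -p pics; cat > h.py <<'E'
import numpy as np, cv2
from scipy.spatial.transform import Rotation as R
from bench import r
def cam(name):
    o=r.get_obs(); im,d=r.grab_frame(name); m=r.camera_model(name)
    if name=="wrist":
        T=np.eye(4);T[:3,:3]=R.from_rotvec(o["orientation"]).as_matrix();T[:3,3]=o["tcp_pos"]
        E=T@m["hand_eye"]
    else: E=np.array(m["extrinsics"])
    return im,d,m,E
def ray(m,E,uv):
    v=np.array([(uv[0]-m["cx"])/m["fx"],(uv[1]-m["cy"])/m["fy"],1.]); return E[:3,3],E[:3,:3]@v
def atz(m,E,uv,z):
    o,v=ray(m,E,uv); return o+v*(z-o[2])/v[2]
def cloud(d,m,E):
    v,u=np.mgrid[:d.shape[0],:d.shape[1]]
    P=np.stack([(u-m["cx"])/m["fx"]*d,(v-m["cy"])/m["fy"]*d,d],-1)
    W=P@E[:3,:3].T+E[:3,3]; W[d<=0]=np.nan; return W
def save(n,im): cv2.imwrite("pics/"+n+".png",cv2.cvtColor(im,cv2.COLOR_RGB2BGR))
E
python3 - <<'E'
from h import *
np.set_printoptions(precision=3,suppress=True)
o=r.get_obs();print(o,r.tcp_to_tips)
for c in ("top","scene"):
    im,d,m,E=cam(c);save(c+"0",im);print(c,m["fx"],E)
    for n in ["jar_a","spent_0","port_0","port_1","port_2","isolator_tip","isolator_pivot","isolator_box","station","tray","empties_tray"]:
        for x in r.mark_of(c,n)[:5]:
            u=x["uv"]; z={"port":.042,"isolator_p":.05}.get(n[:4] if n[:4]=="port" else n[:10],0)
            print(n,round(x["confidence"],2),np.round(u),atz(m,E,u,z)[:2])
E
```

```text
pics
{'clock': 0.0, 'joints': array([-1.352,  0.478,  0.022,  1.556, -0.012,  1.109, -0.083]), 'qvel': array([-0.   ,  0.002,  0.   , -0.001, -0.002,  0.002, -0.001]), 'tau': array([ -0.   , -59.645,   1.607, -28.12 ,   0.012,   0.01 ,  -0.   ]), 'tcp_pos': array([0.217, 0.639, 0.249]), 'orientation': array([-0.511, -3.1  ,  0.003]), 'contact_force': array([-1.244, -0.904, -0.438]), 'moment': array([ 0.004, -0.035,  0.031]), 'gripper_force': 0.0, 'grip_width': 0.0854257904376556} 0.019
top 420.90619601642766 [[-0.03  -0.989  0.142  0.309]
 [-1.     0.031  0.004 -0.035]
 [-0.008 -0.142 -0.99   1.538]
 [ 0.     0.     0.     1.   ]]
jar_a 0.73 [241. 270.] [0.301 0.27 ]
jar_a 0.71 [231. 208.] [0.528 0.305]
jar_a 0.58 [206. 276.] [0.283 0.397]
jar_a 0.57 [253. 230.] [0.444 0.225]
jar_a 0.54 [205. 165.] [0.693 0.403]
spent_0 0.79 [304. 180.] [0.626 0.032]
spent_0 0.74 [328. 184.] [ 0.609 -0.054]
spent_0 0.65 [360. 183.] [ 0.607 -0.173]
port_0 0.95 [329. 181.] [ 0.609 -0.058]
port_0 0.79 [354. 186.] [ 0.587 -0.149]
port_0 0.57 [300. 180.] [0.618 0.045]
port_1 0.95 [329. 181.] [ 0.609 -0.05
[... 1229 characters left out ...]
0.172]
port_0 0.67 [282. 220.] [ 0.627 -0.041]
port_0 0.16 [299. 296.] [0.737 0.222]
port_1 0.79 [303. 234.] [0.612 0.045]
port_1 0.73 [269. 197.] [ 0.598 -0.172]
port_1 0.67 [282. 220.] [ 0.627 -0.041]
port_1 0.16 [299. 296.] [0.737 0.222]
port_2 0.79 [303. 234.] [0.612 0.045]
port_2 0.73 [269. 197.] [ 0.598 -0.172]
port_2 0.67 [282. 220.] [ 0.627 -0.041]
port_2 0.16 [299. 296.] [0.737 0.222]
isolator_tip 0.53 [258. 153.] [ 0.447 -0.554]
isolator_pivot 0.78 [275. 164.] [ 0.482 -0.343]
isolator_box 0.62 [278. 179.] [ 0.485 -0.324]
station 0.77 [287. 226.] [ 0.602 -0.063]
station 0.27 [282. 217.] [ 0.59 -0.11]
tray 0.34 [270. 197.] [ 0.568 -0.234]
empties_tray 0.68 [335. 214.] [ 0.45  -0.027]
```

```bash
python3 - <<'E'
import cv2
a=cv2.imread("pics/top0.png")[120:330,160:450];cv2.imwrite("pics/top0c.png",cv2.resize(a,None,fx=2.75,fy=2.75,interpolation=cv2.INTER_CUBIC))
a=cv2.imread("pics/scene0.png")[100:400,200:580];cv2.imwrite("pics/scene0c.png",cv2.resize(a,None,fx=2,fy=2,interpolation=cv2.INTER_CUBIC))
E
```

```text
(no output)
```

View pics/top0c.png

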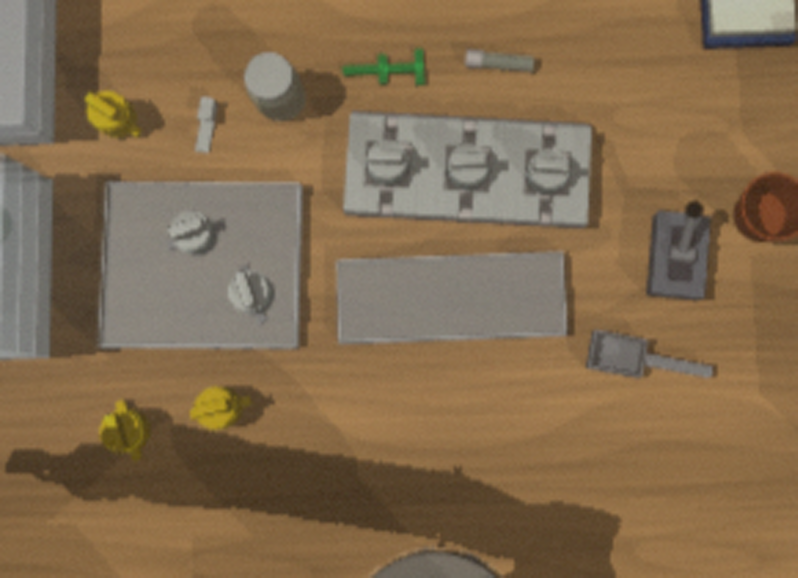

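View pics/scene0c.png

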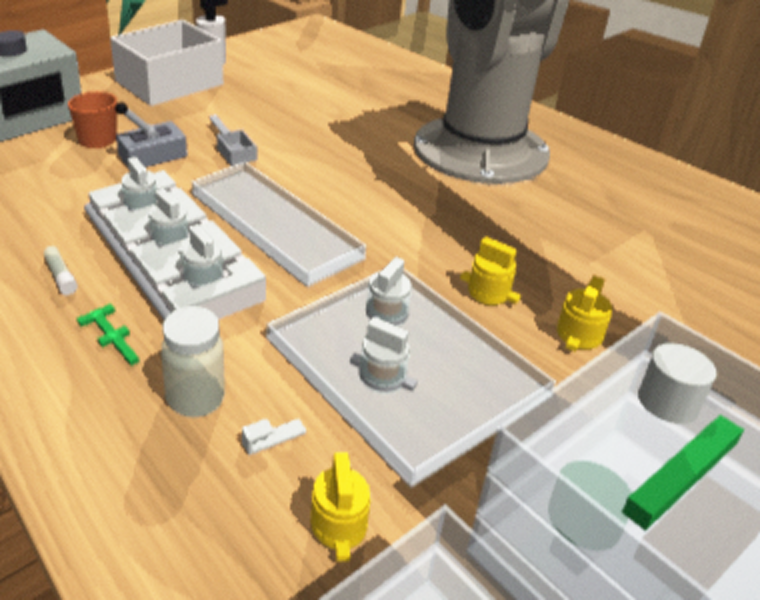

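Top/scene views: three spent jars locked in the station, two fresh jars in the wide tray, lever leaning +x (on), three yellow look-alikes. Now I'll get metric poses from the top depth.

```bash
cat >> h.py <<'E'
np.set_printoptions(precision=3,suppress=True)
def go(x,y,z,psi,frm=None):
    """psi: world yaw (deg) of tool x axis; prints row from current pose"""
    o=r.get_obs(); M=R.from_rotvec(o["orientation"]).as_matrix()
    p=np.radians(psi); T=np.array([[np.cos(p),np.sin(p),0],[np.sin(p),-np.cos(p),0],[0,0,-1]])
    d=M.T@(np.array([x,y,z])-o["tcp_pos"])/.25
    a=R.from_matrix(M.T@T).as_rotvec()/(np.pi/2)
    print("row",[list(np.round(d,3)),list(np.round(a,3))],"n",int(np.ceil(max(np.linalg.norm(d)*5,np.linalg.norm(a)*10.5))))
def rect(W,sel):
    P=W[sel][:,:2].astype(np.float32); (c,s,a)=cv2.minAreaRect(P); print("   rect c",np.round(c,4),"size",np.round(s,3),"ang",round(a,1),len(P))
E
python3 - <<'E'
from h import *
im,d,m,E=cam("top");W=cloud(d,m,E);X,Y,Z=W[...,0],W[...,1],W[...,2]
def blobs(sel,t,mn=3):
    n,l,s,_=cv2.connectedComponentsWithStats(sel.astype(np.uint8),connectivity=8)
    for i in range(1,n):
        if s[i,4]>=mn:
            print(t,"z %.3f"%np.nanmedian(Z[l==i])); rect(W,l==i)
reg=(X>.3)&(X<.8)&(Y<.48)&(Y>-.5)
print("table",np.nanmedian(Z[(X>.35)&(X<.45)&(Y>-.3)&(Y<-.25)]))
blobs(reg&(abs(Z-.042)<.005)&(abs(Y+.06)<.2)&(abs(X-.6)<.1),"deck",100)
blobs(reg&(Z>.07)&(Z<.1)&(Y<.15),"wings st")
blobs(reg&(Z>.075)&(Z<.1)&(Y>.1)&(X<.63),"wings tray")
blobs(reg&(Z>.02)&(Z<.033)&(abs(Y+.04)<.2)&(X<.53),"empt",20)
blobs(reg&(Z>.034)&(Z<.05)&(Y<-.28)&(Y>-.4),"box",20)
blobs(reg&(Z>.085)&(Y<-.28)&(Y>-.4),"lever",2)
print(E[:3,3]); go(.5,.28,.3,180)
E
```

```text
table 0.00034845903156011104
deck z 0.042
   rect c [0.623 0.071] size [0.058 0.133] ang 88.6 310
deck z 0.041
   rect c [ 0.616 -0.01 ] size [0.092 0.131] ang 84.4 561
deck z 0.041
   rect c [ 0.607 -0.112] size [0.104 0.131] ang 84.1 582
deck z 0.042
   rect c [ 0.6   -0.198] size [0.048 0.131] ang 84.2 311
wings st z 0.076
   rect c [0.62  0.044] size [0.05  0.048] ang 89.5 122
wings st z 0.077
   rect c [ 0.611 -0.061] size [0.049 0.049] ang 66.7 127
wings st z 0.077
   rect c [ 0.602 -0.164] size [0.049 0.048] ang 6.4 132
wings st z 0.078
   rect c [ 0.544 -0.452] size [0.087 0.087] ang 13.1 112
wings st z 0.086
   rect c [ 0.512 -0.338] size [0.014 0.029] ang 82.2 36
wings tray z 0.086
   rect c [0.537 0.3  ] size [0.014 0.044] ang 19.7 62
wings tray z 0.086
   rect c [0.457 0.226] size [0.044 0.015] ang 17.1 56
wings tray z 0.083
   rect c [0.31  0.269] size [0.014 0.044] ang 10.0 51
wings tray z 0.080
   rect c [0.304 0.395] size [0.013 0.003] ang 88.1 8
empt z 0.024
   rect c [0.497 0.03 ] size [0.004 0.076] ang 0.0 28
empt z 0.025
   rect c [ 0.421 -0.178] size [0.03  0.078] ang 66.0 34
empt z 0.026
   rect c [0.392 0.043] size [0.068 0.004] ang 88.5 23
box z 0.043
   rect c [ 0.489 -0.335] size [0.071 0.109] ang 81.4 501
lever z 0.108
   rect c [ 0.528 -0.338] size [0.02  0.037] ang 68.4 55
[ 0.309 -0.035  1.538]
row [[np.float64(-1.535), np.float64(-0.997), np.float64(-0.199)], [np.float64(0.0), np.float64(-0.0), np.float64(-0.208)]] n 10
```

Call:
servo_tool(commands=[[[-0.94, -0.526, 0], [0, 0, -0.208]], [[-0.94, -0.526, 0], [0, 0, -0.208]], [[-0.94, -0.526, 0], [0, 0, -0.208]], [[-0.94, -0.526, 0], [0, 0, -0.208]], [[-0.94, -0.526, 0], [0, 0, -0.208]], [[-0.94, -0.526, 0], [0, 0, -0.208]], [[-0.94, -0.526, 0], [0, 0, -0.208]], [[-0.94, -0.526, 0], [0, 0, -0.208]]], claw=1)

```text
clock: 2.05
tcp_pos: [0.3968, 0.4396, 0.2504]
orientation: [-0.001, -3.141, -0.001]
contact_force: [0.4, 0.3, 0.1]
grip_width: -0.0001
gripper_force: 0.0
```

Call:
servo_tool(commands=[[[-0.4, -1, 0], [0, 0, 0]], [[-0.4, -1, 0], [0, 0, 0]], [[-0.4, -1, 0], [0, 0, 0]], [[-0.4, -1, 0], [0, 0, 0]], [[-0.4, -1, 0], [0, 0, 0]], [[-0.4, -1, 0], [0, 0, 0]], [[-0.4, -1, 0], [0, 0, 0]], [[-0.4, -1, 0], [0, 0, 0]]])

```text
clock: 2.85
tcp_pos: [0.4964, 0.1914, 0.2503]
orientation: [0.004, -3.141, -0.002]
contact_force: [-0.2, 1.6, -0.4]
grip_width: 0.0005
gripper_force: 0.0
```

Call:
servo_tool(commands=[[[-0.3, -1, 0], [0, 0, 0]], [[-0.3, -1, 0], [0, 0, 0]], [[-0.3, -1, 0], [0, 0, 0]], [[-0.3, -1, 0], [0, 0, 0]], [[-0.3, -1, 0], [0, 0, 0]], [[-0.3, -1, 0], [0, 0, 0]], [[-0.3, -1, 0], [0, 0, 0]], [[-0.3, -1, 0], [0, 0, 0]]])

```text
clock: 3.65
tcp_pos: [0.5721, -0.0571, 0.2499]
orientation: [0.006, -3.141, -0.002]
contact_force: [0.3, 0.6, 0.2]
grip_width: -0.0003
gripper_force: 0.0
```

```bash
python3 - <<'E'
from h import *
im,d,m,E=cam("wrist");save("w1",im);W=cloud(d,m,E);X,Y,Z=W[...,0],W[...,1],W[...,2]
print(E[:3,3],m["fx"],np.nanmin(X),np.nanmax(X),np.nanmin(Y),np.nanmax(Y))
sel=(abs(Z-.042)<.004)&(abs(X-.61)<.1);rect(W,sel)
sel=((abs(Z-.073)<.008)&(abs(X-.61)<.1)).astype(np.uint8)
n,l,s,_=cv2.connectedComponentsWithStats(sel)
for i in range(1,n):
    if s[i,4]>100: print(np.nanmedian(Z[l==i]));rect(W,l==i)
for x in r.mark_of("wrist","port_1"): print(x["confidence"],x["uv"],atz(m,E,x["uv"],.042))
go(.578,-.3485,.25,171.5)
E
```

```text
[ 0.491 -0.058  0.374] 287.5879469530167 0.3781277031175248 1.9608464888777215 -1.1046313206715759 1.6413285838519673
   rect c [ 0.61 -0.07] size [0.737 0.2  ] ang 90.0 18446
0.07683317304906356
   rect c [ 0.6   -0.164] size [0.052 0.049] ang 14.0 1060
0.07683636041308442
   rect c [ 0.6   -0.061] size [0.052 0.033] ang 85.5 830
0.07671443730479782
   rect c [0.618 0.041] size [0.049 0.052] ang 62.9 1034
0.07691442612144328
   rect c [ 0.632 -0.061] size [0.033 0.007] ang 89.6 132
0.07383184492927461
   rect c [0.699 0.186] size [0.016 0.058] ang 6.4 418
row [[np.float64(-0.019), np.float64(-1.166), np.float64(-0.001)], [np.float64(0.001), np.float64(-0.0), np.float64(0.098)]] n 6
```

View pics/w1.png

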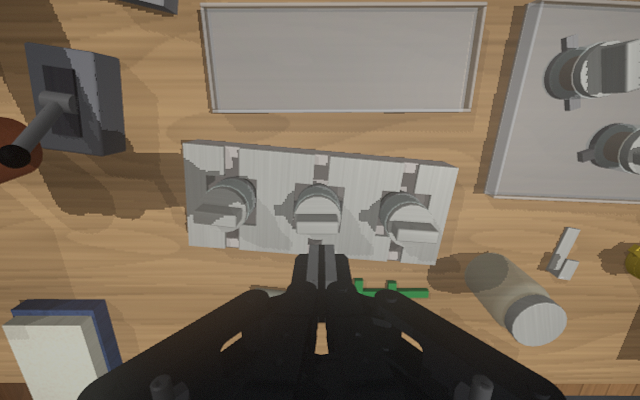

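Wrist view: station with three caps/wings in the middle (≈ (235,205),(317,215),(410,218)), lever at left (15,155)–(75,100), empties tray above. Now the lever.

Call:
servo_tool(commands=[[[-0.02, -1, 0], [0, 0, 0.098]], [[-0.02, -1, 0], [0, 0, 0.098]], [[-0.02, -1, 0], [0, 0, 0.098]], [[-0.02, -1, 0], [0, 0, 0.098]], [[-0.02, -1, 0], [0, 0, 0.098]], [[-0.02, -1, 0], [0, 0, 0.098]], [[-0.02, -1, 0], [0, 0, 0.098]]])

```text
clock: 4.45
tcp_pos: [0.5771, -0.3102, 0.25]
orientation: [-0.242, -3.132, -0.001]
contact_force: [0.1, -0.4, 0.1]
grip_width: 0.0
gripper_force: 0.0
```

```bash
python3 - <<'E'
from h import *
go(.578,-.3485,.10,171.5)
E
```

```text
row [[np.float64(-0.027), np.float64(-0.151), np.float64(0.6)], [np.float64(0.0), np.float64(-0.0), np.float64(-0.004)]] n 4
```

Call:
servo_tool(commands=[[[-0.027, -0.15, 0], [0, 0, 0]], [[-0.027, -0.15, 0.2], [0, 0, 0]], [[-0.027, -0.15, 0.4], [0, 0, 0]], [[-0.027, -0.15, 0.6], [0, 0, 0]], [[-0.027, -0.15, 0.6], [0, 0, 0]]])

```text
clock: 4.95
tcp_pos: [0.575, -0.3419, 0.0931]
orientation: [-0.233, -3.121, -0.012]
contact_force: [0.1, 0.5, -0.7]
grip_width: -0.0005
gripper_force: 0.0
```

Call:
servo_tool(commands=[[[0.05, 0, 0], [0, 0, 0]], [[0.1, 0, 0], [0, 0, 0]], [[0.15, 0, 0], [0, 0, 0]], [[0.2, 0, 0], [0, 0, 0]], [[0.25, 0, 0], [0, 0, 0]], [[0.3, 0, 0], [0, 0, 0]], [[0.34, 0, 0], [0, 0, 0]], [[0.37, 0, 0], [0, 0, 0]], [[0.38, 0, 0], [0, 0, 0]], [[0.38, 0, 0], [0, 0, 0]], [[0.38, 0, 0], [0, 0, 0]]])

```text
clock: 6.05
tcp_pos: [0.4845, -0.3342, 0.1002]
orientation: [0.241, 3.132, -0.0]
contact_force: [-0.2, -0.5, -1.1]
grip_width: -0.0
gripper_force: 0.0
```

Call:
servo_tool(commands=[[[-0.12, 0, 0], [0, 0, 0]], [[-0.12, 0, -0.2], [0, 0, 0]], [[-0.12, 0, -0.4], [0, 0, 0]], [[-0.12, 0, -0.6], [0, 0, 0]], [[-0.3, 1, -0.68], [0, 0, 0]], [[-0.3, 1, -0.68], [0, 0, 0]], [[-0.3, 1, -0.68], [0, 0, 0]], [[-0.3, 1, -0.68], [0, 0, 0]], [[-0.3, 1, -0.68], [0, 0, 0]], [[-0.3, 1, -0.68], [0, 0, 0]], [[-0.3, 1, -0.68], [0, 0, 0]]], claw=0)

```text
clock: 7.15
tcp_pos: [0.5975, -0.096, 0.2702]
orientation: [0.234, 3.133, 0.001]
contact_force: [-0.3, -0.5, -0.7]
grip_width: 0.0851
gripper_force: 0.0
```

```bash
cat >> h.py <<'E'
def wings(W,lo,hi,sel,mn=15):
    X,Y,Z=W[...,0],W[...,1],W[...,2]
    n,l,s,_=cv2.connectedComponentsWithStats(((Z>lo)&(Z<hi)&sel).astype(np.uint8))
    for i in range(1,n):
        if s[i,4]>=mn: print("z %.4f"%np.nanmedian(Z[l==i]));rect(W,l==i)
E
python3 - <<'E'
from h import *
for c in("top","wrist"):
    im,d,m,E=cam(c);W=cloud(d,m,E);X,Y,Z=W[...,0],W[...,1],W[...,2]
    print(c);wings(W,.09,.115,(abs(X-.61)<.06)&(abs(Y+.06)<.2))
    print("lever");wings(W,.085,.13,(abs(X-.49)<.1)&(abs(Y+.335)<.06),5)
    print("deck");wings(W,.038,.046,(abs(X-.61)<.09)&(abs(Y+.06)<.2),50)
E
```

```text
top
z 0.1004
   rect c [0.62  0.043] size [0.042 0.015] ang 88.6 60
z 0.1017
   rect c [ 0.6  -0.18] size [0.014 0.013] ang 83.4 18
lever
z 0.1104
   rect c [ 0.449 -0.331] size [0.021 0.035] ang 66.9 48
deck
z 0.0414
   rect c [0.624 0.075] size [0.048 0.131] ang 86.5 281
z 0.0416
   rect c [0.618 0.004] size [0.081 0.131] ang 87.0 402
z 0.0417
   rect c [ 0.598 -0.198] size [0.045 0.128] ang 84.9 230
wrist
z 0.1025
   rect c [0.62  0.043] size [0.044 0.014] ang 85.5 683
z 0.1026
   rect c [ 0.611 -0.061] size [0.044 0.015] ang 89.8 632
z 0.1026
   rect c [ 0.601 -0.166] size [0.044 0.014] ang 83.3 629
lever
z 0.1100
   rect c [ 0.45  -0.329] size [0.019 0.039] ang 71.4 1106
deck
z 0.0429
   rect c [0.601 0.077] size [0.047 0.086] ang 85.0 1737
z 0.0430
   rect c [ 0.616 -0.002] size [0.101 0.131] ang 85.1 5597
z 0.0430
   rect c [ 0.606 -0.113] size [0.09 0.13] ang 84.8 5426
z 0.0430
   rect c [ 0.599 -0.197] size [0.048 0.13 ] ang 84.8 2720
z 0.0419
   rect c [ 0.587 -0.15 ] size [0.044 0.012] ang 41.5 61
z 0.0429
   rect c [0.667 0.071] size [0.047 0.042] ang 85.5 881
```

```bash
python3 - <<'E'
from h import *
o=r.get_obs();print(o["joints"],o["clock"])
im,d,m,E=cam("wrist");W=cloud(d,m,E);X,Y,Z=W[...,0],W[...,1],W[...,2]
print("empties");wings(W,.019,.03,(X<.53)&(X>.36)&(abs(Y+.04)<.19),20)
go(.620,.043,.15,85.5);go(.620,.043,.097,85.5)
E
```

```text
[-0.19   0.352  0.328  1.726 -0.125  1.084  1.593] 7.25
empties
z 0.0240
   rect c [ 0.391 -0.221] size [0.008 0.016] ang 36.5 74
z 0.0254
   rect c [ 0.444 -0.034] size [0.109 0.301] ang 0.3 1902
row [[np.float64(-0.005), np.float64(0.583), np.float64(0.48)], [np.float64(-0.001), np.float64(0.0), np.float64(0.95)]] n 10
row [[np.float64(-0.006), np.float64(0.583), np.float64(0.692)], [np.float64(-0.001), np.float64(0.0), np.float64(0.95)]] n 10
```

Call:
servo_tool(commands=[[[-0.005, 0.583, 0.48], [0, 0, 0.95]], [[-0.005, 0.583, 0.48], [0, 0, 0.95]], [[-0.005, 0.583, 0.48], [0, 0, 0.95]], [[-0.005, 0.583, 0.48], [0, 0, 0.95]], [[-0.005, 0.583, 0.48], [0, 0, 0.95]], [[-0.005, 0.583, 0.48], [0, 0, 0.95]], [[-0.005, 0.583, 0.48], [0, 0, 0.95]], [[-0.005, 0.583, 0.48], [0, 0, 0.95]], [[-0.005, 0.583, 0.48], [0, 0, 0.95]], [[-0.005, 0.583, 0.48], [0, 0, 0.95]], [[-0.005, 0.583, 0.48], [0, 0, 0.95]], [[-0.005, 0.583, 0.58], [0, 0, 0.95]], [[-0.005, 0.583, 0.692], [0, 0, 0.95]], [[-0.005, 0.583, 0.692], [0, 0, 0.95]], [[-0.005, 0.583, 0.692], [0, 0, 0.95]]], claw=0)

```text
clock: 8.8
tcp_pos: [0.62, 0.044, 0.0975]
orientation: [-2.303, -2.137, 0.001]
contact_force: [0.4, -0.1, 0.5]
grip_width: 0.0857
gripper_force: 0.0
```

```bash
python3 - <<'E'
from h import *
o=r.get_obs();print(o["joints"],o["contact_force"])
go(.620,.043,.097,85.5)
E
```

```text
[-0.576  0.633  0.563  1.836 -0.453  0.804  0.146] [ 0.39  -0.132  0.489]
row [[np.float64(-0.004), np.float64(0.0), np.float64(0.002)], [np.float64(-0.0), np.float64(0.0), np.float64(0.002)]] n 1
```

Close and press, turn.

Call:
servo_tool(commands=[[[-0.004, 0, 0], [0, 0, 0]], [[-0.004, 0, 0], [0, 0, 0]], [[-0.004, 0, 0], [0, 0, 0]], [[-0.004, 0, 0], [0, 0, 0]], [[-0.004, 0, 0], [0, 0, 0]], [[-0.004, 0, 0], [0, 0, 0]], [[-0.004, 0, 0], [0, 0, 0]], [[-0.004, 0, 0.01], [0, 0, 0]], [[-0.004, 0, 0.018], [0, 0, 0]], [[-0.004, 0, 0.018], [0, 0, 0]], [[-0.004, 0, 0.018], [0, 0, 0]]], claw=1, squeeze=80)

```text
clock: 9.9
tcp_pos: [0.6199, 0.0443, 0.0936]
orientation: [-2.303, -2.136, -0.0]
contact_force: [-3.4, 0.6, 8.6]
grip_width: 0.0123
gripper_force: 80.3
```

```bash
python3 - <<'E'
from h import *
o=r.get_obs();print(o["contact_force"],o["moment"],o["tcp_pos"])
go(.620,.043,.0925,174.8)
E
```

```text
[-3.364  0.647  8.59 ] [0.146 0.867 0.028] [0.62  0.044 0.094]
row [[np.float64(-0.005), np.float64(0.001), np.float64(0.004)], [np.float64(0.0), np.float64(-0.001), np.float64(-0.99)]] n 11
```

Call:
servo_tool(commands=[[[0, 0, 0], [0, 0, -0.08]], [[0, 0, 0], [0, 0, -0.16]], [[0, 0, 0], [0, 0, -0.24]], [[0, 0, 0], [0, 0, -0.32]], [[0, 0, 0], [0, 0, -0.4]], [[0, 0, 0], [0, 0, -0.48]], [[0, 0, 0], [0, 0, -0.56]], [[0, 0, 0], [0, 0, -0.64]], [[0, 0, 0], [0, 0, -0.72]], [[0, 0, 0], [0, 0, -0.8]], [[0, 0, 0], [0, 0, -0.88]], [[0, 0, 0], [0, 0, -0.95]], [[0, 0, 0], [0, 0, -0.99]], [[0, 0, 0], [0, 0, -0.99]], [[0, 0, 0], [0, 0, -0.99]]])

```text
clock: 11.4
tcp_pos: [0.6192, 0.0439, 0.0935]
orientation: [-0.144, -3.136, -0.0]
contact_force: [-4.4, 0.7, 8.5]
grip_width: 0.0126
gripper_force: 80.3
```

Call:
servo_tool(commands=[[[0, 0, -0.03], [0, 0, 0]], [[0, 0, -0.06], [0, 0, 0]], [[0, 0, -0.1], [0, 0, 0]], [[0, 0, -0.15], [0, 0, 0]], [[0, 0, -0.2], [0, 0, 0]], [[0, 0, -0.2], [0, 0, 0]]])

```text
clock: 12.0
tcp_pos: [0.6214, 0.0442, 0.1451]
orientation: [0.143, 3.134, 0.001]
contact_force: [-0.2, 0.3, -0.9]
grip_width: 0.0125
gripper_force: 78.8
```

```bash
python3 - <<'E'
from h import *
o=r.get_obs();print(o["contact_force"],o["moment"],o["tcp_pos"],o["joints"])
go(.444,.056,.2,180);go(.444,.056,.2,174.8)
E
```

```text
[-0.189  0.321 -0.896] [ 0.041 -0.049 -0.013] [0.621 0.044 0.145] [-0.294  0.506  0.165  1.789 -0.106  0.851  1.4  ]
row [[np.float64(0.71), np.float64(-0.018), np.float64(-0.222)], [np.float64(0.0), np.float64(0.002), np.float64(-0.058)]] n 4
row [[np.float64(0.71), np.float64(-0.018), np.float64(-0.222)], [np.float64(0.001), np.float64(0.002), np.float64(-0.0)]] n 4
```

Call:
servo_tool(commands=[[[0.1, 0, -0.06], [0, 0, 0]], [[0.3, -0.018, -0.06], [0, 0, -0.058]], [[0.5, -0.018, -0.06], [0, 0, -0.058]], [[0.71, -0.018, -0.06], [0, 0, -0.058]], [[0.71, -0.018, -0.06], [0, 0, -0.058]], [[0.71, -0.018, -0.06], [0, 0, -0.058]], [[0.71, -0.018, 0.1], [0, 0, -0.058]], [[0.71, -0.018, 0.2], [0, 0, -0.058]], [[0.71, -0.018, 0.23], [0, 0, -0.058]], [[0.71, -0.018, 0.243], [0, 0, -0.058]], [[0.71, -0.018, 0.243], [0, 0, -0.058]], [[0.71, -0.018, 0.243], [0, 0, -0.058]]])

```text
clock: 13.2
tcp_pos: [0.4433, 0.0555, 0.0838]
orientation: [-0.002, -3.14, -0.0]
contact_force: [-8.6, -1.5, 21.7]
grip_width: 0.0123
gripper_force: 82.4
```

```bash
python3 - <<'E'
from h import *
o=r.get_obs();print(o["contact_force"],o["moment"],o["tcp_pos"],o["joints"])
E
```

```text
[-8.616 -1.5   21.709] [-0.391  2.181  0.035] [0.443 0.055 0.084] [-0.361  0.366  0.114  2.227 -0.078  0.553  1.382]
```

Call:
servo_tool(commands=[[[0, 0, 0], [0, 0, 0]], [[0, 0, 0], [0, 0, 0]], [[0, 0, 0], [0, 0, 0]], [[0, 0, 0], [0, 0, 0]], [[0, 0, 0], [0, 0, 0]], [[0, 0, -0.1], [0, 0, 0]], [[0, 0, -0.2], [0, 0, 0]], [[0, 0, -0.35], [0, 0, 0]], [[0, 0, -0.35], [0, 0, 0]]], claw=0)

```text
clock: 14.1
tcp_pos: [0.4456, 0.0564, 0.1734]
orientation: [0.001, 3.134, 0.004]
contact_force: [0.4, 0.3, -0.1]
grip_width: 0.0858
gripper_force: 0.0
```

```bash
python3 - <<'E'
from h import *
go(.611,-.061,.15,89.8);go(.611,-.061,.097,89.8)
E
```

```text
row [[np.float64(-0.661), np.float64(-0.469), np.float64(0.097)], [np.float64(0.005), np.float64(0.003), np.float64(1.002)]] n 11
row [[np.float64(-0.659), np.float64(-0.47), np.float64(0.309)], [np.float64(0.005), np.float64(0.003), np.float64(1.002)]] n 11
```

Call:
servo_tool(commands=[[[-0.666, -0.468, 0.08], [0, 0, 1]], [[-0.666, -0.468, 0.08], [0, 0, 1]], [[-0.666, -0.468, 0.08], [0, 0, 1]], [[-0.666, -0.468, 0.08], [0, 0, 1]], [[-0.666, -0.468, 0.08], [0, 0, 1]], [[-0.666, -0.468, 0.08], [0, 0, 1]], [[-0.666, -0.468, 0.08], [0, 0, 1]], [[-0.666, -0.468, 0.08], [0, 0, 1]], [[-0.666, -0.468, 0.08], [0, 0, 1]], [[-0.666, -0.468, 0.08], [0, 0, 1]], [[-0.666, -0.468, 0.08], [0, 0, 1]], [[-0.666, -0.468, 0.2], [0, 0, 1]], [[-0.666, -0.468, 0.3], [0, 0, 1]], [[-0.666, -0.468, 0.3], [0, 0, 1]], [[-0.666, -0.468, 0.3], [0, 0, 1]]], claw=0)

```text
clock: 15.6
tcp_pos: [0.609, -0.0614, 0.0942]
orientation: [-2.221, -2.221, 0.002]
contact_force: [0.1, -0.8, -0.3]
grip_width: 0.0857
gripper_force: 0.0
```

```bash
python3 - <<'E'
from h import *
go(.611,-.061,.097,89.8)
E
```

```text
row [[np.float64(0.002), np.float64(0.008), np.float64(-0.011)], [np.float64(-0.001), np.float64(0.0), np.float64(0.002)]] n 1
```

Call:
servo_tool(commands=[[[0.002, 0.008, -0.012], [0, 0, 0]], [[0.002, 0.008, -0.012], [0, 0, 0]]])

```text
clock: 15.8
tcp_pos: [0.6128, -0.0609, 0.0993]
orientation: [2.22, 2.22, 0.004]
contact_force: [-0.1, 0.4, 1.2]
grip_width: 0.0853
gripper_force: 0.0
```

Call:
servo_tool(commands=[[[0, 0, 0], [0, 0, 0]], [[0, 0, 0], [0, 0, 0]], [[0, 0, 0], [0, 0, 0]], [[0, 0, 0], [0, 0, 0]], [[0, 0, 0], [0, 0, 0]], [[0, 0, 0], [0, 0, 0]], [[0, 0, 0], [0, 0, 0]], [[0, 0, 0.01], [0, 0, 0]], [[0, 0, 0.018], [0, 0, 0]], [[0, 0, 0.018], [0, 0, 0]], [[0, 0, 0.018], [0, 0, 0]]], claw=1, squeeze=80)

```text
clock: 16.9
tcp_pos: [0.6113, -0.0608, 0.0938]
orientation: [-2.222, -2.221, -0.0]
contact_force: [-4.1, 0.6, 8.1]
grip_width: 0.0125
gripper_force: 80.3
```

Call:
servo_tool(commands=[[[0, 0, 0], [0, 0, -0.08]], [[0, 0, 0], [0, 0, -0.16]], [[0, 0, 0], [0, 0, -0.24]], [[0, 0, 0], [0, 0, -0.32]], [[0, 0, 0], [0, 0, -0.4]], [[0, 0, 0], [0, 0, -0.48]], [[0, 0, 0], [0, 0, -0.56]], [[0, 0, 0], [0, 0, -0.64]], [[0, 0, 0], [0, 0, -0.72]], [[0, 0, 0], [0, 0, -0.8]], [[0, 0, 0], [0, 0, -0.88]], [[0, 0, 0], [0, 0, -0.945]], [[0, 0, 0], [0, 0, -0.945]], [[0, 0, 0], [0, 0, -0.945]], [[0, 0, 0], [0, 0, -0.945]]])

```text
clock: 18.4
tcp_pos: [0.6107, -0.0604, 0.0936]
orientation: [-0.136, -3.137, -0.001]
contact_force: [-5.1, 0.7, 8.9]
grip_width: 0.0127
gripper_force: 82.7
```

Call:
servo_tool(commands=[[[0, 0, -0.03], [0, 0, 0]], [[0, 0, -0.06], [0, 0, 0]], [[0, 0, -0.1], [0, 0, 0]], [[0, 0, -0.15], [0, 0, 0]], [[0, 0, -0.2], [0, 0, 0]], [[0, 0, -0.26], [0, 0, 0]], [[0, 0, -0.26], [0, 0, 0]], [[0, 0, -0.26], [0, 0, 0]]])

```text
clock: 19.2
tcp_pos: [0.6115, -0.0607, 0.1586]
orientation: [0.136, 3.138, 0.0]
contact_force: [-0.7, -0.4, -1.7]
grip_width: 0.0124
gripper_force: 81.2
```

```bash
python3 - <<'E'
from h import *
o=r.get_obs();print(o["contact_force"],o["moment"],o["tcp_pos"],o["joints"])
go(.444,-.034,.0855,180)
E
```

```text
[-0.714 -0.378 -1.715] [-0.006  0.001  0.003] [ 0.612 -0.061  0.159] [-0.101  0.477  0.131  1.797 -0.078  0.872  1.55 ]
row [[np.float64(0.677), np.float64(0.048), np.float64(0.292)], [np.float64(0.0), np.float64(0.001), np.float64(-0.055)]] n 4
```

Call:
servo_tool(commands=[[[0.1, 0, 0], [0, 0, 0]], [[0.3, 0.048, 0], [0, 0, -0.055]], [[0.5, 0.048, 0], [0, 0, -0.055]], [[0.677, 0.048, 0], [0, 0, -0.055]], [[0.677, 0.048, 0], [0, 0, -0.055]], [[0.677, 0.048, 0], [0, 0, -0.055]], [[0.677, 0.048, 0.12], [0, 0, -0.055]], [[0.677, 0.048, 0.22], [0, 0, -0.055]], [[0.677, 0.048, 0.26], [0, 0, -0.055]], [[0.677, 0.048, 0.28], [0, 0, -0.055]], [[0.677, 0.048, 0.29], [0, 0, -0.055]], [[0.677, 0.048, 0.29], [0, 0, -0.055]]])

```text
clock: 20.4
tcp_pos: [0.4445, -0.0342, 0.0859]
orientation: [0.0, 3.141, 0.0]
contact_force: [-0.1, 0.1, -0.9]
grip_width: 0.0125
gripper_force: 81.3
```

Call:
servo_tool(commands=[[[0, 0, 0], [0, 0, 0]], [[0, 0, 0], [0, 0, 0]], [[0, 0, 0], [0, 0, 0]], [[0, 0, 0], [0, 0, 0]], [[0, 0, 0], [0, 0, 0]], [[0, 0, -0.1], [0, 0, 0]], [[0, 0, -0.2], [0, 0, 0]], [[0, 0, -0.3], [0, 0, 0]], [[0, 0, -0.3], [0, 0, 0]], [[0, 0, -0.3], [0, 0, 0]]], claw=0)

```text
clock: 21.4
tcp_pos: [0.4439, -0.0341, 0.1608]
orientation: [0.0, 3.14, 0.0]
contact_force: [-0.8, 0.5, -0.0]
grip_width: 0.085
gripper_force: 0.0
```

```bash
python3 - <<'E'
from h import *
go(.601,-.166,.15,83.5);go(.601,-.166,.097,83.5)
E
```

```text
row [[np.float64(-0.628), np.float64(-0.528), np.float64(0.044)], [np.float64(0.001), np.float64(0.001), np.float64(1.072)]] n 12
row [[np.float64(-0.628), np.float64(-0.528), np.float64(0.256)], [np.float64(0.001), np.float64(0.001), np.float64(1.072)]] n 12
```

Call:
servo_tool(commands=[[[-0.628, -0.528, 0.03], [0, 0, 1]], [[-0.628, -0.528, 0.03], [0, 0, 1]], [[-0.628, -0.528, 0.03], [0, 0, 1]], [[-0.628, -0.528, 0.03], [0, 0, 1]], [[-0.628, -0.528, 0.03], [0, 0, 1]], [[-0.628, -0.528, 0.03], [0, 0, 1]], [[-0.628, -0.528, 0.03], [0, 0, 1]], [[-0.628, -0.528, 0.03], [0, 0, 1]], [[-0.628, -0.528, 0.03], [0, 0, 1]], [[-0.628, -0.528, 0.03], [0, 0, 1]], [[-0.628, -0.528, 0.03], [0, 0, 1]], [[-0.628, -0.528, 0.03], [0, 0, 1]]], claw=0)

```text
clock: 22.6
tcp_pos: [0.5999, -0.1658, 0.1513]
orientation: [-2.221, -2.22, 0.004]
contact_force: [-0.3, -0.5, 0.3]
grip_width: 0.085
gripper_force: 0.0
```

Call:
servo_tool(commands=[[[0, 0, 0.11], [0, 0, 0.07]], [[0, 0, 0.2], [0, 0, 0.07]], [[0, 0, 0.226], [0, 0, 0.07]], [[0, 0, 0.226], [0, 0, 0.07]]])

```text
clock: 23.0
tcp_pos: [0.5997, -0.166, 0.0951]
orientation: [-2.337, -2.096, 0.003]
contact_force: [-0.2, 0.0, 0.2]
grip_width: 0.0852
gripper_force: 0.0
```

```bash
python3 - <<'E'
from h import *
go(.601,-.166,.097,83.5)
E
```

```text
row [[np.float64(0.0), np.float64(0.005), np.float64(-0.007)], [np.float64(-0.002), np.float64(0.0), np.float64(0.003)]] n 1
```

Call:
servo_tool(commands=[[[0, 0.004, 0], [0, 0, 0]], [[0, 0.004, 0], [0, 0, 0]], [[0, 0.004, 0], [0, 0, 0]], [[0, 0.004, 0], [0, 0, 0]], [[0, 0.004, 0], [0, 0, 0]], [[0, 0.004, 0], [0, 0, 0]], [[0, 0.004, 0], [0, 0, 0]]], claw=1)

```text
clock: 23.7
tcp_pos: [0.6015, -0.1662, 0.0972]
orientation: [-2.34, -2.095, -0.0]
contact_force: [-2.6, 0.5, 6.2]
grip_width: 0.0123
gripper_force: 79.7
```

Call:
servo_tool(commands=[[[0, 0, 0.01], [0, 0, 0]], [[0, 0, 0.018], [0, 0, 0]], [[0, 0, 0.018], [0, 0, 0]], [[0, 0, 0.018], [0, 0, 0]]])

```text
clock: 24.1
tcp_pos: [0.6016, -0.1663, 0.0929]
orientation: [-2.34, -2.095, -0.001]
contact_force: [-3.1, 1.0, 8.3]
grip_width: 0.0125
gripper_force: 80.0
```

Turn by 174.8−83.6 ≈ 91.2° (1.0 then tiny).

Call:
servo_tool(commands=[[[0, 0, 0], [0, 0, -0.08]], [[0, 0, 0], [0, 0, -0.16]], [[0, 0, 0], [0, 0, -0.24]], [[0, 0, 0], [0, 0, -0.32]], [[0, 0, 0], [0, 0, -0.4]], [[0, 0, 0], [0, 0, -0.48]], [[0, 0, 0], [0, 0, -0.56]], [[0, 0, 0], [0, 0, -0.64]], [[0, 0, 0], [0, 0, -0.72]], [[0, 0, 0], [0, 0, -0.8]], [[0, 0, 0], [0, 0, -0.88]], [[0, 0, 0], [0, 0, -0.96]], [[0, 0, 0], [0, 0, -1]], [[0, 0, 0], [0, 0, -1]], [[0, 0, 0], [0, 0, -1]]])

```text
clock: 25.6
tcp_pos: [0.6016, -0.1659, 0.093]
orientation: [-0.173, -3.137, -0.001]
contact_force: [-3.3, 2.1, 8.8]
grip_width: 0.0126
gripper_force: 80.0
```

Call:
servo_tool(commands=[[[0, 0, 0], [0, 0, -0.012]], [[0, 0, -0.03], [0, 0, -0.012]], [[0, 0, -0.06], [0, 0, -0.012]], [[0, 0, -0.1], [0, 0, -0.012]], [[0, 0, -0.15], [0, 0, -0.012]], [[0, 0, -0.2], [0, 0, -0.012]], [[0, 0, -0.26], [0, 0, -0.012]], [[0, 0, -0.26], [0, 0, -0.012]], [[0, 0, -0.26], [0, 0, -0.012]]])

```text
clock: 26.5
tcp_pos: [0.6019, -0.1663, 0.1575]
orientation: [0.143, 3.137, -0.0]
contact_force: [0.1, 0.6, -3.1]
grip_width: 0.0124
gripper_force: 78.6
```

```bash
python3 - <<'E'
from h import *
o=r.get_obs();print(o["contact_force"],o["moment"],o["tcp_pos"],o["joints"])
go(.444,-.124,.0850,180)
E
```

```text
[ 0.056  0.577 -3.096] [-0.004  0.005 -0.07 ] [ 0.602 -0.166  0.158] [ 0.104  0.492  0.089  1.771 -0.054  0.881  1.696]
row [[np.float64(0.645), np.float64(0.111), np.float64(0.29)], [np.float64(-0.0), np.float64(0.001), np.float64(-0.058)]] n 4
```

Call:
servo_tool(commands=[[[0.1, 0, 0], [0, 0, 0]], [[0.3, 0.111, 0], [0, 0, -0.057]], [[0.5, 0.111, 0], [0, 0, -0.057]], [[0.645, 0.111, 0], [0, 0, -0.057]], [[0.645, 0.111, 0], [0, 0, -0.057]], [[0.645, 0.111, 0], [0, 0, -0.057]], [[0.645, 0.111, 0.12], [0, 0, -0.057]], [[0.645, 0.111, 0.22], [0, 0, -0.057]], [[0.645, 0.111, 0.26], [0, 0, -0.057]], [[0.645, 0.111, 0.28], [0, 0, -0.057]], [[0.645, 0.111, 0.288], [0, 0, -0.057]], [[0.645, 0.111, 0.288], [0, 0, -0.057]]])

```text
clock: 27.7
tcp_pos: [0.4444, -0.1241, 0.0854]
orientation: [0.003, 3.141, -0.0]
contact_force: [-1.1, -0.1, -1.1]
grip_width: 0.0126
gripper_force: 78.5
```

Call:
servo_tool(commands=[[[0, 0, 0], [0, 0, 0]], [[0, 0, 0], [0, 0, 0]], [[0, 0, 0], [0, 0, 0]], [[0, 0, 0], [0, 0, 0]], [[0, 0, 0], [0, 0, 0]], [[0, 0, -0.1], [0, 0, 0]], [[0, 0, -0.2], [0, 0, 0]], [[-0.1, 0.3, -0.4], [0, 0, 0]], [[-0.2, 0.6, -0.6], [0, 0, 0]], [[-0.2, 0.9, -0.6], [0, 0, 0]], [[-0.2, 1, -0.6], [0, 0, 0]], [[-0.2, 1, -0.6], [0, 0, 0]], [[-0.2, 1, -0.6], [0, 0, 0]]], claw=0)

```text
clock: 29.0
tcp_pos: [0.4943, 0.1308, 0.2364]
orientation: [-0.004, 3.14, 0.003]
contact_force: [0.4, 0.1, 0.0]
grip_width: 0.0853
gripper_force: 0.0
```

```bash
python3 - <<'E'
from h import *
o=r.get_obs();print(o["tcp_pos"],o["joints"])
im,d,m,E=cam("wrist");save("w2",im);W=cloud(d,m,E);X,Y,Z=W[...,0],W[...,1],W[...,2]
print("fresh");wings(W,.078,.1,(Y>.13)&(Y<.43)&(X>.37)&(X<.63))
print("empt");wings(W,.078,.1,(Y<.12)&(Y>-.2)&(X>.37)&(X<.52))
print("deck");wings(W,.038,.046,(abs(X-.61)<.09)&(abs(Y+.06)<.2),50)
im,d,m,E=cam("top");save("t2",im[120:330,160:450]);W=cloud(d,m,E);X,Y,Z=W[...,0],W[...,1],W[...,2]
print("top fresh");wings(W,.078,.1,(Y>.13)&(Y<.43)&(X>.37)&(X<.63))
print("empt");wings(W,.078,.1,(Y<.12)&(Y>-.2)&(X>.37)&(X<.52))
E
```

```text
[0.494 0.131 0.236] [-0.311  0.226 -0.08   1.955  0.02   0.96   1.173]
fresh
z 0.0886
   rect c [0.456 0.226] size [0.044 0.015] ang 18.6 800
z 0.0883
   rect c [0.536 0.301] size [0.015 0.044] ang 20.1 746
empt
z 0.0882
   rect c [ 0.445 -0.123] size [0.016 0.044] ang 89.9 1144
z 0.0884
   rect c [ 0.446 -0.034] size [0.015 0.044] ang 90.0 978
z 0.0886
   rect c [0.445 0.055] size [0.014 0.043] ang 89.8 810
deck
z 0.0429
   rect c [ 0.599 -0.198] size [0.049 0.132] ang 84.9 3117
z 0.0429
   rect c [ 0.606 -0.115] size [0.094 0.131] ang 85.1 5307
z 0.0429
   rect c [ 0.591 -0.008] size [0.091 0.083] ang 85.0 2590
z 0.0429
   rect c [0.623 0.075] size [0.046 0.132] ang 85.1 2608
z 0.0428
   rect c [ 0.648 -0.053] size [0.012 0.024] ang 53.2 102
z 0.0429
   rect c [0.665 0.022] size [0.02  0.037] ang 78.0 275
top fresh
z 0.0867
   rect c [0.537 0.301] size [0.014 0.043] ang 19.9 56
empt
z 0.0872
   rect c [ 0.447 -0.034] size [0.01  0.042] ang 88.2 52
z 0.0868
   rect c [ 0.445 -0.124] size [0.011 0.042] ang 87.6 50
z 0.0871
   rect c [0.446 0.055] size [0.042 0.014] ang 0.8 54
```

View pics/w2.png

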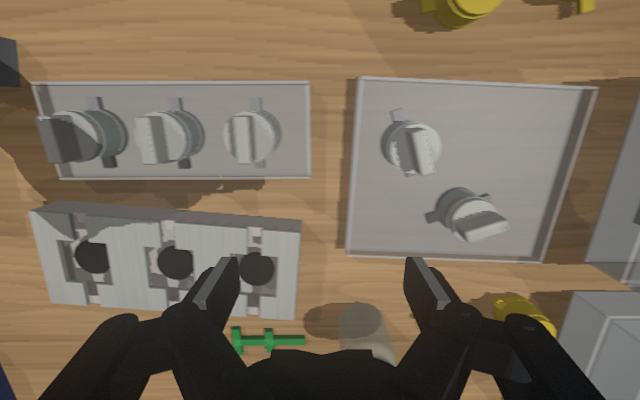

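Image: three spent jars upright in the narrow tray (≈(75,135),(170,135),(250,135)), fresh jars at (412,150) and (470,215), ports empty. Fetch fresh 1.

```bash
python3 - <<'E'
from h import *
go(.456,.226,.083,198.6)
E
```

```text
row [[np.float64(0.154), np.float64(0.378), np.float64(0.614)], [np.float64(0.002), np.float64(0.002), np.float64(-0.203)]] n 4
```

Call:
servo_tool(commands=[[[0.154, 0.378, 0.2], [0, 0, -0.206]], [[0.154, 0.378, 0.35], [0, 0, -0.206]], [[0.154, 0.378, 0.35], [0, 0, -0.206]], [[0.154, 0.378, 0.35], [0, 0, -0.206]], [[0.154, 0.378, 0.5], [0, 0, -0.206]], [[0.154, 0.378, 0.58], [0, 0, -0.206]], [[0.154, 0.378, 0.612], [0, 0, -0.206]], [[0.154, 0.378, 0.612], [0, 0, -0.206]], [[0.154, 0.378, 0.612], [0, 0, -0.206]]])

```text
clock: 30.0
tcp_pos: [0.4567, 0.2202, 0.083]
orientation: [-0.501, 3.1, 0.0]
contact_force: [0.6, 0.5, 0.6]
grip_width: 0.0852
gripper_force: 0.0
```

```bash
python3 - <<'E'
from h import *
o=r.get_obs();print(o["tcp_pos"],o["contact_force"])
go(.456,.226,.083,198.6)
E
```

```text
[0.457 0.22  0.083] [0.565 0.453 0.557]
row [[np.float64(-0.005), np.float64(0.023), np.float64(0.0)], [np.float64(-0.0), np.float64(0.001), np.float64(-0.002)]] n 1
```

Call:
servo_tool(commands=[[[-0.005, 0.023, 0], [0, 0, 0]], [[-0.005, 0.023, 0], [0, 0, 0]], [[-0.005, 0.023, 0], [0, 0, 0]]])

```text
clock: 30.3
tcp_pos: [0.4554, 0.227, 0.0827]
orientation: [-0.504, 3.1, 0.001]
contact_force: [-0.2, -0.2, -0.7]
grip_width: 0.0853
gripper_force: 0.0
```

Call:
servo_tool(commands=[[[0, 0, 0], [0, 0, 0]], [[0, 0, 0], [0, 0, 0]], [[0, 0, 0], [0, 0, 0]], [[0, 0, 0], [0, 0, 0]], [[0, 0, 0], [0, 0, 0]], [[0, 0, 0], [0, 0, 0]], [[0, 0, 0], [0, 0, 0]]], claw=1)

```text
clock: 31.0
tcp_pos: [0.4554, 0.2264, 0.0822]
orientation: [-0.503, 3.101, 0.0]
contact_force: [0.6, -0.1, 2.2]
grip_width: 0.0125
gripper_force: 78.4
```

Call:
servo_tool(commands=[[[0, 0, -0.1], [0, 0, 0]], [[0, 0, -0.2], [0, 0, 0.1]], [[0, 0, -0.32], [0, 0, 0.2]], [[0, 0, -0.32], [0, 0, 0.264]], [[0, 0, -0.32], [0, 0, 0.264]], [[0, 0, -0.32], [0, 0, 0.264]]])

```text
clock: 31.6
tcp_pos: [0.4544, 0.2261, 0.1614]
orientation: [-0.14, -3.137, 0.002]
contact_force: [-0.5, 0.3, -1.4]
grip_width: 0.0118
gripper_force: 78.2
```

```bash
python3 - <<'E'
from h import *
o=r.get_obs();print(o["tcp_pos"],o["contact_force"],o["joints"])
go(.620,.043,.163,174.8)
E
```

```text
[0.454 0.226 0.161] [-0.533  0.325 -1.419] [-0.514  0.319 -0.085  2.031  0.037  0.795  0.861]
row [[np.float64(-0.725), np.float64(-0.67), np.float64(-0.007)], [np.float64(-0.001), np.float64(-0.001), np.float64(0.001)]] n 5
```

Call:
servo_tool(commands=[[[-0.15, -0.15, -0.02], [0, 0, 0]], [[-0.35, -0.33, -0.02], [0, 0, 0]], [[-0.55, -0.5, -0.02], [0, 0, 0]], [[-0.68, -0.63, -0.02], [0, 0, 0]], [[-0.725, -0.67, -0.02], [0, 0, 0]], [[-0.725, -0.67, -0.02], [0, 0, 0]], [[-0.725, -0.67, -0.02], [0, 0, 0]]])

```text
clock: 32.3
tcp_pos: [0.6197, 0.0412, 0.1654]
orientation: [-0.147, -3.136, 0.001]
contact_force: [-0.7, -0.1, -2.1]
grip_width: 0.0125
gripper_force: 78.3
```

```bash
python3 - <<'E'
from h import *
im,d,m,E=cam("wrist")
go(.620,.043,.112,174.8)
E
```

```text
row [[np.float64(-0.005), np.float64(0.0), np.float64(0.214)], [np.float64(0.0), np.float64(-0.002), np.float64(-0.0)]] n 2
```

Call:
servo_tool(commands=[[[-0.004, 0, 0.04], [0, 0, 0]], [[-0.004, 0, 0.08], [0, 0, 0]], [[-0.004, 0, 0.12], [0, 0, 0]], [[-0.004, 0, 0.16], [0, 0, 0]], [[-0.004, 0, 0.19], [0, 0, 0]], [[-0.004, 0, 0.212], [0, 0, 0]], [[-0.004, 0, 0.212], [0, 0, 0]], [[-0.004, 0, 0.212], [0, 0, 0]]])

```text
clock: 33.15
tcp_pos: [0.6212, 0.0427, 0.1141]
orientation: [0.146, 3.138, 0.0]
contact_force: [-0.1, -0.1, -1.2]
grip_width: 0.0126
gripper_force: 78.3
```

```bash
python3 - <<'E'
from h import *
print(r.get_obs()["contact_force"],r.get_obs()["moment"])
go(.620,.043,.093,174.8)
E
```

```text
[-0.104 -0.087 -1.228] [0.027 0.004 0.005]
row [[np.float64(0.005), np.float64(0.001), np.float64(0.085)], [np.float64(0.0), np.float64(0.0), np.float64(-0.001)]] n 1
```

Call:
servo_tool(commands=[[[0.003, 0, 0.02], [0, 0, 0]], [[0.003, 0, 0.035], [0, 0, 0]], [[0.003, 0, 0.05], [0, 0, 0]], [[0.003, 0, 0.065], [0, 0, 0]], [[0.003, 0, 0.08], [0, 0, 0]], [[0.003, 0, 0.09], [0, 0, 0]], [[0.003, 0, 0.09], [0, 0, 0]], [[0.003, 0, 0.09], [0, 0, 0]]])

```text
clock: 33.95
tcp_pos: [0.6208, 0.0429, 0.0925]
orientation: [0.146, 3.137, 0.0]
contact_force: [-2.0, 0.1, 7.7]
grip_width: 0.0125
gripper_force: 79.6
```

Call:
servo_tool(commands=[[[0, 0, 0], [0, 0, 0.08]], [[0, 0, 0], [0, 0, 0.16]], [[0, 0, 0], [0, 0, 0.24]], [[0, 0, 0], [0, 0, 0.32]], [[0, 0, 0], [0, 0, 0.4]], [[0, 0, 0], [0, 0, 0.48]], [[0, 0, 0], [0, 0, 0.56]], [[0, 0, 0], [0, 0, 0.64]], [[0, 0, 0], [0, 0, 0.72]], [[0, 0, 0], [0, 0, 0.8]], [[0, 0, 0], [0, 0, 0.88]], [[0, 0, 0], [0, 0, 0.95]], [[0, 0, 0], [0, 0, 1]], [[0, 0, 0], [0, 0, 1]], [[0, 0, 0], [0, 0, 1]]])

```text
clock: 35.45
tcp_pos: [0.6196, 0.0421, 0.092]
orientation: [-2.322, -2.115, 0.002]
contact_force: [-3.7, -1.5, 8.9]
grip_width: 0.0127
gripper_force: 79.8
```

Call:
servo_tool(commands=[[[0, 0, -0.01], [0, 0, 0]], [[0, 0, -0.018], [0, 0, 0]], [[0, 0, -0.018], [0, 0, 0]], [[0, 0, -0.018], [0, 0, 0]]])

```text
clock: 35.85
tcp_pos: [0.6196, 0.0421, 0.0962]
orientation: [-2.322, -2.115, 0.002]
contact_force: [-3.9, -2.0, 6.2]
grip_width: 0.0126
gripper_force: 80.9
```

Call:
servo_tool(commands=[[[0, 0, 0], [0, 0, 0]], [[0, 0, 0], [0, 0, 0]], [[0, 0, 0], [0, 0, 0]], [[0, 0, 0], [0, 0, 0]], [[0, 0, 0], [0, 0, 0]], [[0, 0, -0.1], [0, 0, 0]], [[0, 0, -0.2], [0, 0, 0]], [[0, 0, -0.4], [0, 0, 0]], [[0, 0, -0.5], [0, 0, 0]], [[0, 0, -0.5], [0, 0, 0]], [[0, 0, -0.5], [0, 0, 0]]], claw=0)

```text
clock: 36.95
tcp_pos: [0.6204, 0.043, 0.2214]
orientation: [2.322, 2.116, 0.002]
contact_force: [-1.1, 0.4, -0.8]
grip_width: 0.0853
gripper_force: 0.0
```

```bash
python3 - <<'E'
from h import *
im,d,m,E=cam("wrist");W=cloud(d,m,E);X,Y,Z=W[...,0],W[...,1],W[...,2]
wings(W,.06,.13,(X>.37)&(X<.66)&(Y<.43)&(Y>-.25),100)
im,d,m,E=cam("top");W=cloud(d,m,E);X,Y,Z=W[...,0],W[...,1],W[...,2]
print("top fresh");wings(W,.078,.115,(Y>.13)&(Y<.43)&(X>.37)&(X<.63))
go(.536,.301,.16,110.1)
E
```

```text
z 0.0774
   rect c [0.62  0.043] size [0.051 0.053] ang 85.7 2378
z 0.0642
   rect c [0.447 0.055] size [0.049 0.051] ang 7.8 2200
z 0.0712
   rect c [ 0.448 -0.033] size [0.047 0.051] ang 34.4 1764
top fresh
z 0.0870
   rect c [0.537 0.301] size [0.014 0.044] ang 20.1 55
row [[np.float64(0.997), np.float64(-0.427), np.float64(0.239)], [np.float64(-0.001), np.float64(-0.0), np.float64(-0.282)]] n 6
```

Call:
servo_tool(commands=[[[0.2, -0.08, 0], [0, 0, 0]], [[0.4, -0.17, 0.1], [0, 0, -0.1]], [[0.6, -0.25, 0.2], [0, 0, -0.2]], [[0.8, -0.34, 0.239], [0, 0, -0.282]], [[0.997, -0.427, 0.239], [0, 0, -0.282]], [[0.997, -0.427, 0.239], [0, 0, -0.282]], [[0.997, -0.427, 0.239], [0, 0, -0.282]], [[0.997, -0.427, 0.239], [0, 0, -0.282]]])

```text
clock: 37.85
tcp_pos: [0.536, 0.3011, 0.1597]
orientation: [-1.797, -2.576, 0.004]
contact_force: [0.4, -0.3, -0.9]
grip_width: 0.0856
gripper_force: 0.0
```

```bash
python3 - <<'E'
from h import *
im,d,m,E=cam("wrist");W=cloud(d,m,E);X,Y,Z=W[...,0],W[...,1],W[...,2]
wings(W,.082,.1,(X>.37)&(X<.66)&(Y<.43)&(Y>.13),100)
go(.5365,.301,.083,110.1)
E
```

```text
z 0.0888
   rect c [0.536 0.301] size [0.014 0.044] ang 20.7 1075
row [[np.float64(0.006), np.float64(0.001), np.float64(0.308)], [np.float64(-0.001), np.float64(0.001), np.float64(-0.001)]] n 2
```

Call:
servo_tool(commands=[[[0.002, 0, 0.15], [0, 0, 0]], [[0.002, 0, 0.26], [0, 0, 0]], [[0.002, 0, 0.307], [0, 0, 0]], [[0.002, 0, 0.307], [0, 0, 0]], [[0.002, 0, 0.307], [0, 0, 0]]])

```text
clock: 38.4
tcp_pos: [0.5379, 0.3007, 0.0854]
orientation: [1.802, 2.573, 0.001]
contact_force: [0.2, 0.6, 0.2]
grip_width: 0.0856
gripper_force: 0.0
```

Call:
servo_tool(commands=[[[0, 0, 0], [0, 0, 0]], [[0, 0, 0], [0, 0, 0]], [[0, 0, 0], [0, 0, 0]], [[0, 0, 0], [0, 0, 0]], [[0, 0, 0], [0, 0, 0]], [[0, 0, 0], [0, 0, 0]], [[0, 0, 0], [0, 0, 0]]], claw=1)

```text
clock: 39.1
tcp_pos: [0.5369, 0.3015, 0.0849]
orientation: [-1.8, -2.574, -0.0]
contact_force: [-2.0, -1.1, 6.1]
grip_width: 0.0126
gripper_force: 78.5
```

Call:
servo_tool(commands=[[[0, 0, -0.1], [0, 0, 0]], [[0, 0, -0.2], [0, 0, -0.1]], [[0, 0, -0.32], [0, 0, -0.2]], [[0, 0, -0.32], [0, 0, -0.3]], [[0, 0, -0.32], [0, 0, -0.4]], [[0, 0, -0.32], [0, 0, -0.5]], [[0, 0, -0.32], [0, 0, -0.6]], [[0, 0, -0.32], [0, 0, -0.7]], [[0, 0, -0.32], [0, 0, -0.72]], [[0, 0, -0.32], [0, 0, -0.72]], [[0, 0, -0.32], [0, 0, -0.72]], [[0, 0, -0.32], [0, 0, -0.72]]])

```text
clock: 40.3
tcp_pos: [0.5368, 0.3013, 0.1643]
orientation: [-0.143, -3.138, 0.0]
contact_force: [0.9, -0.3, -2.0]
grip_width: 0.0126
gripper_force: 78.4
```

```bash
python3 - <<'E'
from h import *
o=r.get_obs();print(o["tcp_pos"],o["contact_force"],o["joints"])
go(.611,-.0615,.165,174.8)
E
```

```text
[0.537 0.301 0.164] [ 0.892 -0.258 -1.956] [-0.638  0.47   0.033  1.784 -0.019  0.888  0.883]
row [[np.float64(-0.428), np.float64(-1.418), np.float64(-0.003)], [np.float64(-0.0), np.float64(-0.0), np.float64(-0.0)]] n 8
```

Call:
servo_tool(commands=[[[0, 0, -0.18], [0, 0, 0]], [[-0.1, -0.2, -0.18], [0, 0, 0]], [[-0.16, -0.4, -0.18], [0, 0, 0]], [[-0.22, -0.58, -0.18], [0, 0, 0]], [[-0.28, -0.75, -0.18], [0, 0, 0]], [[-0.3, -0.9, -0.18], [0, 0, 0]], [[-0.3, -0.9, -0.18], [0, 0, 0]], [[-0.3, -0.9, -0.18], [0, 0, 0]]])

```text
clock: 41.1
tcp_pos: [0.5915, 0.0695, 0.2095]
orientation: [-0.146, -3.138, 0.0]
contact_force: [-1.0, 0.6, -1.4]
grip_width: 0.0121
gripper_force: 78.7
```

```bash
python3 - <<'E'
from h import *
o=r.get_obs();print(o["tcp_pos"],o["contact_force"],o["grip_width"])
go(.611,-.0615,.165,174.8)
E
```

```text
[0.591 0.069 0.21 ] [-0.996  0.59  -1.38 ] 0.012099807735217714
row [[np.float64(-0.126), np.float64(-0.514), np.float64(0.178)], [np.float64(-0.0), np.float64(-0.0), np.float64(-0.002)]] n 3
```

Call:
servo_tool(commands=[[[-0.07, -0.2, 0], [0, 0, 0]], [[-0.1, -0.35, 0], [0, 0, 0]], [[-0.126, -0.48, 0], [0, 0, 0]], [[-0.126, -0.514, 0], [0, 0, 0]], [[-0.126, -0.514, 0.1], [0, 0, 0]], [[-0.126, -0.514, 0.178], [0, 0, 0]], [[-0.126, -0.514, 0.178], [0, 0, 0]], [[-0.126, -0.514, 0.178], [0, 0, 0]]])

```text
clock: 41.9
tcp_pos: [0.6115, -0.0583, 0.1651]
orientation: [-0.137, -3.138, -0.001]
contact_force: [0.1, -0.1, -1.5]
grip_width: 0.0122
gripper_force: 78.8
```

```bash
python3 - <<'E'
from h import *
im,d,m,E=cam("wrist");save("w3",im);o=r.get_obs();print(o["tcp_pos"],o["contact_force"],o["grip_width"])
go(.611,-.0615,.116,174.8)
E
```

```text
[ 0.612 -0.059  0.166] [-0.034 -0.146 -2.078] 0.01246091245751682
row [[np.float64(0.004), np.float64(-0.012), np.float64(0.199)], [np.float64(0.0), np.float64(0.001), np.float64(0.002)]] n 1
```

View pics/w3.png

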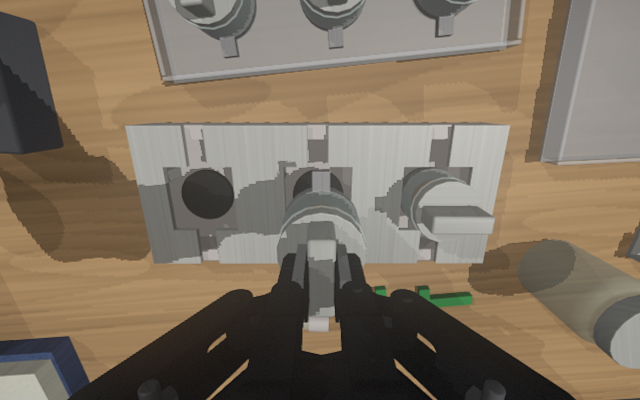

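The jar in the gripper (320,240) hangs above the middle port with its bar aligned to the slot; the left port is empty, and the right one (445,210) holds the locked jar. Descend.

Call:
servo_tool(commands=[[[0.002, -0.01, 0], [0, 0, 0]], [[0.002, -0.01, 0.04], [0, 0, 0]], [[0.002, -0.01, 0.08], [0, 0, 0]], [[0.002, -0.01, 0.12], [0, 0, 0]], [[0.002, -0.01, 0.16], [0, 0, 0]], [[0.002, -0.01, 0.198], [0, 0, 0]], [[0.002, -0.01, 0.198], [0, 0, 0]], [[0.002, -0.01, 0.198], [0, 0, 0]]])

```text
clock: 42.75
tcp_pos: [0.6105, -0.0627, 0.1152]
orientation: [-0.141, -3.138, 0.0]
contact_force: [0.3, -0.7, -1.9]
grip_width: 0.0123
gripper_force: 78.8
```

```bash
python3 - <<'E'
from h import *
print(r.get_obs()["contact_force"],r.get_obs()["moment"])
go(.611,-.0615,.0945,174.8)
E
```

```text
[ 0.302 -0.66  -1.914] [-0.021 -0.044 -0.026]
row [[np.float64(-0.002), np.float64(0.005), np.float64(0.083)], [np.float64(-0.0), np.float64(-0.0), np.float64(0.001)]] n 1
```

Call:
servo_tool(commands=[[[-0.002, 0.005, 0.02], [0, 0, 0]], [[-0.002, 0.005, 0.035], [0, 0, 0]], [[-0.002, 0.005, 0.05], [0, 0, 0]], [[-0.002, 0.005, 0.065], [0, 0, 0]], [[-0.002, 0.005, 0.08], [0, 0, 0]], [[-0.002, 0.005, 0.088], [0, 0, 0]], [[-0.002, 0.005, 0.088], [0, 0, 0]], [[-0.002, 0.005, 0.088], [0, 0, 0]]])

```text
clock: 43.55
tcp_pos: [0.6122, -0.0615, 0.0947]
orientation: [0.141, 3.136, 0.0]
contact_force: [-1.4, 0.4, 8.5]
grip_width: 0.0125
gripper_force: 80.3
```

Call:
servo_tool(commands=[[[0, 0, 0], [0, 0, 0.08]], [[0, 0, 0], [0, 0, 0.16]], [[0, 0, 0], [0, 0, 0.24]], [[0, 0, 0], [0, 0, 0.32]], [[0, 0, 0], [0, 0, 0.4]], [[0, 0, 0], [0, 0, 0.48]], [[0, 0, 0], [0, 0, 0.56]], [[0, 0, 0], [0, 0, 0.64]], [[0, 0, 0], [0, 0, 0.72]], [[0, 0, 0], [0, 0, 0.8]], [[0, 0, 0], [0, 0, 0.88]], [[0, 0, 0], [0, 0, 0.95]], [[0, 0, 0], [0, 0, 1]], [[0, 0, 0], [0, 0, 1]], [[0, 0, 0], [0, 0, 1]]])

```text
clock: 45.05
tcp_pos: [0.6105, -0.063, 0.0941]
orientation: [2.32, 2.118, -0.003]
contact_force: [-4.2, -1.6, 9.0]
grip_width: 0.012
gripper_force: 80.3
```

Call:
servo_tool(commands=[[[0, 0, -0.01], [0, 0, 0]], [[0, 0, -0.018], [0, 0, 0]], [[0, 0, -0.018], [0, 0, 0]], [[0, 0, -0.018], [0, 0, 0]]])

```text
clock: 45.45
tcp_pos: [0.6104, -0.063, 0.0985]
orientation: [2.32, 2.119, -0.002]
contact_force: [-3.9, -2.2, 6.7]
grip_width: 0.0124
gripper_force: 79.9
```

Call:
servo_tool(commands=[[[0, 0, 0], [0, 0, 0]], [[0, 0, 0], [0, 0, 0]], [[0, 0, 0], [0, 0, 0]], [[0, 0, 0], [0, 0, 0]], [[0, 0, 0], [0, 0, 0]], [[0, 0, -0.1], [0, 0, 0]], [[0, 0, -0.2], [0, 0, 0]], [[0, 0, -0.4], [0, 0, 0]], [[0, 0, -0.5], [0, 0, 0]], [[0, 0, -0.5], [0, 0, 0]], [[0, 0, -0.5], [0, 0, 0]]], claw=0)

```text
clock: 46.55
tcp_pos: [0.6113, -0.0613, 0.2233]
orientation: [2.318, 2.12, 0.001]
contact_force: [0.5, -0.7, -1.1]
grip_width: 0.0852
gripper_force: 0.0
```

```bash
python3 - <<'E'
from h import *
for c in("wrist","top"):
    im,d,m,E=cam(c);W=cloud(d,m,E);X,Y,Z=W[...,0],W[...,1],W[...,2]
    if c=="top": save("t3",cv2.resize(im[120:330,160:450],None,fx=2.7,fy=2.7))
    print(c);wings(W,.094,.13,(X>.53)&(X<.66)&(Y<.1)&(Y>-.25),20)
    wings(W,.07,.081,(X>.53)&(X<.66)&(Y<.1)&(Y>-.25),50)
    print('fresh');wings(W,.06,.12,(X>.37)&(X<.63)&(Y<.43)&(Y>.13),20)
    print('emp');wings(W,.08,.1,(X>.37)&(X<.52)&(Y<.1)&(Y>-.25),20)
    print('lever');wings(W,.085,.13,(abs(X-.49)<.1)&(abs(Y+.335)<.06),5)
o=r.get_obs();print(o["tcp_pos"],o["joints"],o["clock"])
go(.39,-.321,.221,171.4)
E
```

```text
wrist
z 0.1029
   rect c [0.62  0.041] size [0.043 0.014] ang 84.9 1067
z 0.1028
   rect c [ 0.611 -0.064] size [0.045 0.013] ang 84.1 720
z 0.0770
   rect c [0.62  0.041] size [0.05  0.051] ang 85.9 1901
z 0.0770
   rect c [ 0.611 -0.062] size [0.05  0.051] ang 85.7 1413
fresh
emp
z 0.0887
   rect c [0.446 0.055] size [0.014 0.044] ang 89.9 1074
z 0.0888
   rect c [ 0.446 -0.035] size [0.014 0.044] ang 89.9 793
z 0.0886
   rect c [ 0.445 -0.124] size [0.044 0.015] ang 0.8 677
lever
top
z 0.1013
   rect c [0.621 0.051] size [0.012 0.025] ang 3.1 26
fresh
emp
z 0.0868
   rect c [ 0.445 -0.124] size [0.011 0.042] ang 87.7 49
lever
z 0.1117
   rect c [ 0.449 -0.327] size [0.036 0.02 ] ang 9.7 48
[ 0.61  -0.061  0.222] [-0.464  0.462  0.627  1.769 -0.313  1.014  0.192] 46.65
row [[np.float64(-1.114), np.float64(-0.785), np.float64(0.005)], [np.float64(-0.001), np.float64(-0.001), np.float64(-0.961)]] n 11
```

View pics/t3.png

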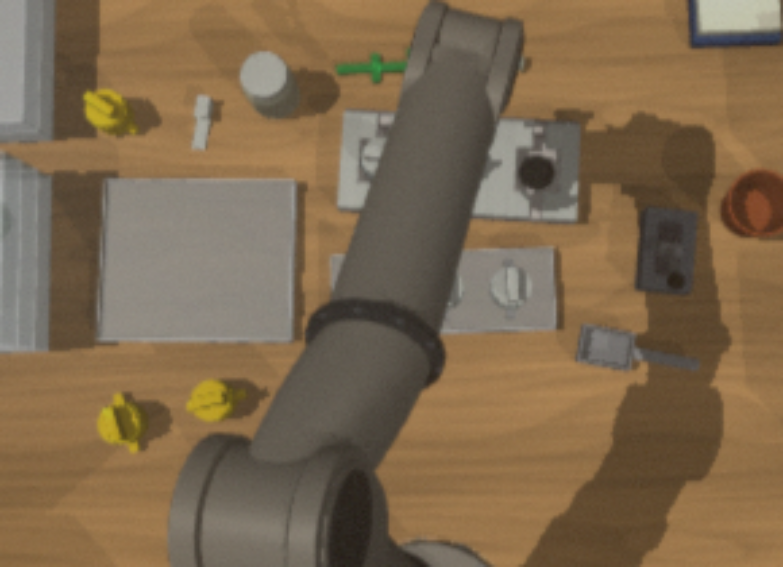

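Both fresh jars read as locked, spent jars stand in the narrow tray, wide tray is empty. Now the lever back on.

Call:
servo_tool(commands=[[[-1, -0.5, 0], [0, 0, -0.961]], [[-1, -0.5, 0], [0, 0, -0.961]], [[-1, -0.5, 0], [0, 0, -0.961]], [[-1, -0.5, 0], [0, 0, -0.961]], [[-1, -0.5, 0], [0, 0, -0.961]], [[-1, -0.5, 0], [0, 0, -0.961]], [[-1, -0.5, 0], [0, 0, -0.961]], [[-1, -0.5, 0], [0, 0, -0.961]], [[-1, -0.5, 0], [0, 0, -0.961]], [[-1, -0.5, 0], [0, 0, -0.961]], [[-1, -0.5, 0], [0, 0, -0.961]], [[-1, -0.5, 0], [0, 0, -0.961]], [[-1, -0.5, 0], [0, 0, -0.961]]], claw=1)

```text
clock: 47.95
tcp_pos: [0.4641, -0.2992, 0.2225]
orientation: [-0.241, -3.131, -0.0]
contact_force: [-0.0, -0.6, 0.6]
grip_width: 0.0003
gripper_force: 0.0
```

```bash
python3 - <<'E'
from h import *
o=r.get_obs();print(o["tcp_pos"],o["joints"],o["clock"])
go(.393,-.321,.221,171.4);go(.393,-.321,.1,171.4)
E
```

```text
[ 0.464 -0.299  0.222] [ 0.156  0.316  0.374  1.901 -0.14   0.951  2.012] 47.95
row [[np.float64(0.268), np.float64(-0.13), np.float64(0.006)], [np.float64(0.0), np.float64(-0.001), np.float64(-0.002)]] n 2
row [[np.float64(0.267), np.float64(-0.13), np.float64(0.49)], [np.float64(0.0), np.float64(-0.001), np.float64(-0.002)]] n 3
```

Call:
servo_tool(commands=[[[0.15, -0.07, 0], [0, 0, 0]], [[0.268, -0.13, 0], [0, 0, 0]], [[0.268, -0.13, 0], [0, 0, 0]], [[0.268, -0.13, 0.18], [0, 0, 0]], [[0.268, -0.13, 0.35], [0, 0, 0]], [[0.268, -0.13, 0.49], [0, 0, 0]], [[0.268, -0.13, 0.49], [0, 0, 0]], [[0.268, -0.13, 0.49], [0, 0, 0]]])

```text
clock: 48.75
tcp_pos: [0.3935, -0.3214, 0.1008]
orientation: [-0.238, -3.132, -0.0]
contact_force: [-0.1, -1.3, 0.8]
grip_width: 0.0
gripper_force: 0.0
```

Call:
servo_tool(commands=[[[-0.05, 0, 0], [0, 0, 0]], [[-0.1, 0, 0], [0, 0, 0]], [[-0.15, 0, 0], [0, 0, 0]], [[-0.2, 0, 0], [0, 0, 0]], [[-0.25, 0, 0], [0, 0, 0]], [[-0.3, 0, 0], [0, 0, 0]], [[-0.35, 0, 0], [0, 0, 0]], [[-0.38, 0, 0], [0, 0, 0]], [[-0.4, 0, 0], [0, 0, 0]], [[-0.4, 0, 0], [0, 0, 0]], [[-0.4, 0, 0], [0, 0, 0]]])

```text
clock: 49.85
tcp_pos: [0.4916, -0.3365, 0.1004]
orientation: [-0.237, -3.132, -0.0]
contact_force: [-0.6, 0.7, 0.0]
grip_width: 0.0001
gripper_force: 0.0
```

Call:
servo_tool(commands=[[[0.1, 0, 0], [0, 0, 0]], [[0.1, 0, -0.2], [0, 0, 0]], [[0.1, 0, -0.4], [0, 0, 0]], [[0.1, 0, -0.6], [0, 0, 0]], [[0.1, 0.2, -0.7], [0, 0, 0]], [[0.1, 0.4, -0.7], [0, 0, 0]], [[0.1, 0.4, -0.7], [0, 0, 0]], [[0.1, 0.4, -0.7], [0, 0, 0]]])

```text
clock: 50.65
tcp_pos: [0.4824, -0.232, 0.2756]
orientation: [0.231, 3.133, 0.001]
contact_force: [0.8, -0.5, -0.3]
grip_width: -0.0
gripper_force: 0.0
```

```bash
python3 - <<'E'
from h import *
for c in("wrist","top","scene"):
    im,d,m,E=cam(c);W=cloud(d,m,E);X,Y,Z=W[...,0],W[...,1],W[...,2]
    if c=="scene": save("s4",cv2.resize(im[100:400,200:580],None,fx=2,fy=2))
    print(c);wings(W,.094,.13,(X>.53)&(X<.66)&(Y<.1)&(Y>-.25),20)
    print('emp');wings(W,.08,.1,(X>.37)&(X<.52)&(Y<.1)&(Y>-.25),20)
    print('lever');wings(W,.085,.13,(abs(X-.49)<.1)&(abs(Y+.335)<.06),5)
o=r.get_obs();print(o["tcp_pos"],o["clock"])
E
```

```text
wrist
z 0.1023
   rect c [0.619 0.041] size [0.045 0.015] ang 84.4 553
z 0.1025
   rect c [ 0.61  -0.064] size [0.044 0.015] ang 84.9 529
emp
z 0.0882
   rect c [0.445 0.054] size [0.016 0.044] ang 89.4 879
z 0.0885
   rect c [ 0.446 -0.035] size [0.015 0.044] ang 89.3 743
z 0.0886
   rect c [ 0.445 -0.125] size [0.014 0.044] ang 89.7 635
lever
z 0.1092
   rect c [ 0.527 -0.341] size [0.038 0.02 ] ang 4.1 566
top
z 0.0997
   rect c [0.62  0.042] size [0.042 0.015] ang 87.1 54
z 0.1003
   rect c [ 0.61  -0.064] size [0.039 0.014] ang 85.4 49
emp
z 0.0865
   rect c [ 0.447 -0.034] size [0.01  0.042] ang 88.2 50
z 0.0866
   rect c [ 0.446 -0.124] size [0.011 0.039] ang 87.8 47
z 0.0867
   rect c [0.446 0.055] size [0.042 0.014] ang 1.2 51
lever
scene
z 0.1020
   rect c [ 0.609 -0.061] size [0.043 0.015] ang 85.2 64
z 0.1018
   rect c [0.619 0.043] size [0.043 0.014] ang 82.3 75
emp
z 0.0870
   rect c [ 0.443 -0.123] size [0.017 0.045] ang 89.3 63
z 0.0877
   rect c [ 0.445 -0.033] size [0.045 0.017] ang 3.9 66
z 0.0876
   rect c [0.444 0.056] size [0.045 0.016] ang 2.9 78
lever
z 0.1036
   rect c [ 0.527 -0.335] size [0.012 0.039] ang 85.0 53
[ 0.482 -0.235  0.275] 50.8
```

View pics/s4.png

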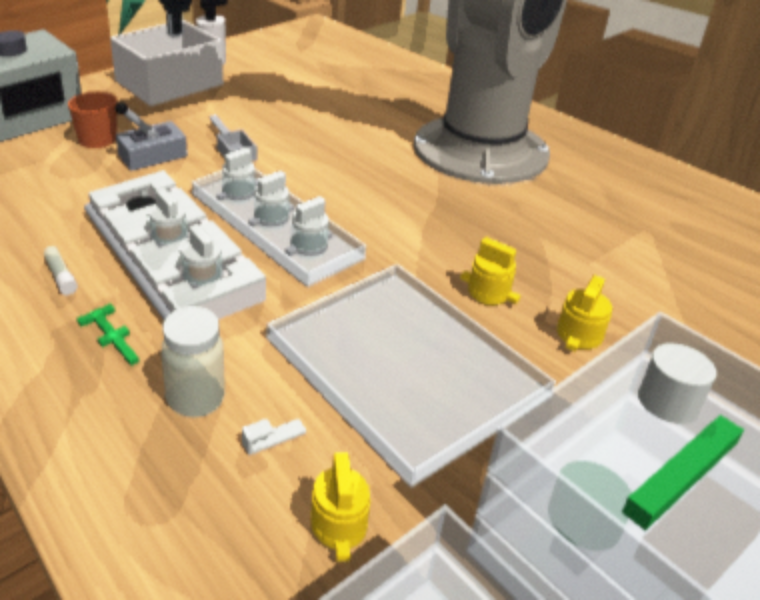

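The lever leans away (125,107 px), i.e. on. Both fresh jars are locked in the station, three empties are upright in the narrow tray, and the bystanders are where they were. I'll hand in now.

```bash
python3 -c "
from bench import r
print(r.hand_in())"
```

```text
the job is handed in; nothing more can be done
None
```

I handed the job in at about 51 s: the final pictures show both fresh jars locked in the middle and left ports, all three spent jars upright in the narrow tray, the isolator back on and the bystanders in place; hand-in returned no verdict.

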